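Make up a centrifuge counterweight on the spring scale

TASK

Make up the counterweight for the next centrifuge run on the spring scale, whose green marker is already set to the weight of the sample bucket: take off the small red ring left on the pan's post, then thread ring weights down the post, each fully home and a wider ring never above a narrower one, until the pan's red pointer comes to rest within the green band. The post holds at most three rings; lower each one all the way, never let it drop onto the pan, and do not shift the marker. Finish by putting every ring you have not used flat in the steel tray, side by side, and leave the brushes, slide box and jar alone.

Things in the scene. Friction and masses are not known exactly. Their poses are not given: they have to be found in the camera images.
- ring_l1: large blue ring weight, coated steel, outside diameter 70 mm, bore 24 mm, 16 mm thick, 390 g exactly; on the scale it sinks the pan 21 mm. Origin: centre of its underside, z up through the bore. At the start it lies on the bench to the robot's right, or is absent (None).
- ring_l2: large blue ring weight, coated steel, outside diameter 70 mm, bore 24 mm, 16 mm thick, 390 g exactly; on the scale it sinks the pan 21 mm. Origin: centre of its underside, z up through the bore. At the start it lies on the bench to the robot's right, or is absent (None).
- ring_m1: middle yellow ring weight, coated steel, outside diameter 60 mm, bore 24 mm, 16 mm thick, 260 g exactly; on the scale it sinks the pan 14 mm. Origin: centre of its underside, z up through the bore. At the start it lies on the bench to the robot's right, or is absent (None).
- ring_m2: middle yellow ring weight, coated steel, outside diameter 60 mm, bore 24 mm, 16 mm thick, 260 g exactly; on the scale it sinks the pan 14 mm. Origin: centre of its underside, z up through the bore. At the start it lies on the bench to the robot's right, or is absent (None).
- ring_s1: small red ring weight, coated steel, outside diameter 50 mm, bore 24 mm, 16 mm thick, 130 g exactly; on the scale it sinks the pan 7 mm. Origin: centre of its underside, z up through the bore. Always there; at the start it is on the post of the scale.
- ring_s2: small red ring weight, coated steel, outside diameter 50 mm, bore 24 mm, 16 mm thick, 130 g exactly; on the scale it sinks the pan 7 mm. Origin: centre of its underside, z up through the bore. At the start it lies on the bench to the robot's right, or is absent (None).
- scale: spring scale, fixed to the bench: white housing 150 x 150 mm, 62 mm high, with an upright graduated column (34 mm wide, 146 mm high, 90 mm from the housing's centre on its +y side, graduations 7 mm apart on its +x face). Origin: centre of the housing's underside, straight below the post.
- pan_top (a point): centre of the upper face of the round steel pan (108 mm across, 6 mm thick), at the foot of its upright post. The post is 18 mm in diameter and 58 mm high, its top 8 mm tapered to 8 mm: room for three rings. Unloaded the pan face is 136 mm above the bench; it rides straight down on a spring of about 182 N/m (7 mm for 130 g), with damping, and can go down 70 mm. The pointer moves with it.
- pointer (a point): middle of the thin red pointer that reaches from the pan to the front of the column, 3 mm below the pan's upper face, 100 mm from the post on the scale's +y side; it moves up and down with the pan.
- mark (a point): centre height of the green band of the set marker, a flag 26 mm wide that sticks out from the edge of the column just beyond the tip of the pointer; the band is 9 mm tall (4.5 mm above and below this point). It is pre-set at the height the pointer must come down to, between 32 and 52 mm below the pointer's unloaded place, and grips its column stiffly.
- pan (a joint): how far the pan has sunk from its unloaded place, m, 0 to 0.07.
- tray: flat stainless instrument tray, fixed to the bench to the robot's left, outside 238 (x) x 174 (y) mm, walls 4 mm thick and 22 mm high, floor 4 mm thick. Origin: centre of its underside.
- brush_beaker: clear beaker with brushes, 68 mm across, beaker 85 mm and brushes 190 mm high; not to be disturbed. Origin: centre of its underside.
- slide_box: blue and white box of microscope slides, 82 x 112 mm, 41 mm high; not to be disturbed. Origin: centre of its underside.
- reagent_jar: squat amber jar with a blue cap, 68 mm across, 62 mm high; not to be disturbed. Origin: centre of its underside.
Not all that is in view belongs to the job. What is shaped like the ring_l1 but turquoise or white is not meant. Leave any white look-alike of the ring_s2 alone.

How it is judged (in metres and radians):
On the way, in this order (a step that is already met when the one before it is completed fails the run):
1. the small red ring that was left there is off the post (horizontal distance between ring_s1 and pan_top above 0.06 m), for 0.2 s.
2. a large or middle ring lies fully home at the foot of the post (((horizontal distance between ring_l1 and pan_top below 0.006 m and angle between ring_l1's own z axis and vertical below 0.08 rad and z of ring_l1 in the frame of pan_top between -0.003 and 0.003 m) or (horizontal distance between ring_l2 and pan_top below 0.006 m and angle between ring_l2's own z axis and vertical below 0.08 rad and z of ring_l2 in the frame of pan_top between -0.003 and 0.003 m) or (horizontal distance between ring_m1 and pan_top below 0.006 m and angle between ring_m1's own z axis and vertical below 0.08 rad and z of ring_m1 in the frame of pan_top between -0.003 and 0.003 m) or (horizontal distance between ring_m2 and pan_top below 0.006 m and angle between ring_m2's own z axis and vertical below 0.08 rad and z of ring_m2 in the frame of pan_top between -0.003 and 0.003 m))), for 0.2 s.
At the end, for the whole second after the job is handed in: The pointer rests within 4.5 mm of the green band's centre. Every ring is at rest, either on the post (within 6 mm of its axis, flat, fully down on the pan or next ring to 3 mm, no wider ring above a narrower) or flat on the tray's floor (((horizontal distance between ring_l1 and pan_top below 0.006 m and angle between ring_l1's own z axis and vertical below 0.08 rad and z of ring_l1 in the frame of pan_top between -0.003 and 0.003 m) or (horizontal distance between ring_l1 and pan_top below 0.006 m and angle between ring_l1's own z axis and vertical below 0.08 rad and z of ring_l1 in the frame of pan_top between 0.013 and 0.019 m) or (horizontal distance between ring_l1 and pan_top below 0.006 m and angle between ring_l1's own z axis and vertical below 0.08 rad and z of ring_l1 in the frame of pan_top between 0.029 and 0.035 m) or (x of ring_l1 in the frame of tray between -0.115 and 0.115 m and y of ring_l1 in the frame of tray between -0.083 and 0.083 m and z of ring_l1 in the frame of tray below 0.008 m and angle between ring_l1's own z axis and vertical below 0.08 rad)) and ((horizontal distance between ring_l2 and pan_top below 0.006 m and angle between ring_l2's own z axis and vertical below 0.08 rad and z of ring_l2 in the frame of pan_top between -0.003 and 0.003 m) or (horizontal distance between ring_l2 and pan_top below 0.006 m and angle between ring_l2's own z axis and vertical below 0.08 rad and z of ring_l2 in the frame of pan_top between 0.013 and 0.019 m) or (horizontal distance between ring_l2 and pan_top below 0.006 m and angle between ring_l2's own z axis and vertical below 0.08 rad and z of ring_l2 in the frame of pan_top between 0.029 and 0.035 m) or (x of ring_l2 in the frame of tray between -0.115 and 0.115 m and y of ring_l2 in the frame of tray between -0.083 and 0.083 m and z of ring_l2 in the frame of tray below 0.008 m and angle between ring_l2's own z axis and vertical below 0.08 rad)) and ((horizontal distance between ring_m1 and pan_top below 0.006 m and angle between ring_m1's own z axis and vertical below 0.08 rad and z of ring_m1 in the frame of pan_top between -0.003 and 0.003 m) or (horizontal distance between ring_m1 and pan_top below 0.006 m and angle between ring_m1's own z axis and vertical below 0.08 rad and z of ring_m1 in the frame of pan_top between 0.013 and 0.019 m) or (horizontal distance between ring_m1 and pan_top below 0.006 m and angle between ring_m1's own z axis and vertical below 0.08 rad and z of ring_m1 in the frame of pan_top between 0.029 and 0.035 m) or (x of ring_m1 in the frame of tray between -0.115 and 0.115 m and y of ring_m1 in the frame of tray between -0.083 and 0.083 m and z of ring_m1 in the frame of tray below 0.008 m and angle between ring_m1's own z axis and vertical below 0.08 rad)) and ((horizontal distance between ring_m2 and pan_top below 0.006 m and angle between ring_m2's own z axis and vertical below 0.08 rad and z of ring_m2 in the frame of pan_top between -0.003 and 0.003 m) or (horizontal distance between ring_m2 and pan_top below 0.006 m and angle between ring_m2's own z axis and vertical below 0.08 rad and z of ring_m2 in the frame of pan_top between 0.013 and 0.019 m) or (horizontal distance between ring_m2 and pan_top below 0.006 m and angle between ring_m2's own z axis and vertical below 0.08 rad and z of ring_m2 in the frame of pan_top between 0.029 and 0.035 m) or (x of ring_m2 in the frame of tray between -0.115 and 0.115 m and y of ring_m2 in the frame of tray between -0.083 and 0.083 m and z of ring_m2 in the frame of tray below 0.008 m and angle between ring_m2's own z axis and vertical below 0.08 rad)) and ((horizontal distance between ring_s1 and pan_top below 0.006 m and angle between ring_s1's own z axis and vertical below 0.08 rad and z of ring_s1 in the frame of pan_top between -0.003 and 0.003 m) or (horizontal distance between ring_s1 and pan_top below 0.006 m and angle between ring_s1's own z axis and vertical below 0.08 rad and z of ring_s1 in the frame of pan_top between 0.013 and 0.019 m) or (horizontal distance between ring_s1 and pan_top below 0.006 m and angle between ring_s1's own z axis and vertical below 0.08 rad and z of ring_s1 in the frame of pan_top between 0.029 and 0.035 m) or (x of ring_s1 in the frame of tray between -0.115 and 0.115 m and y of ring_s1 in the frame of tray between -0.083 and 0.083 m and z of ring_s1 in the frame of tray below 0.008 m and angle between ring_s1's own z axis and vertical below 0.08 rad)) and ((horizontal distance between ring_s2 and pan_top below 0.006 m and angle between ring_s2's own z axis and vertical below 0.08 rad and z of ring_s2 in the frame of pan_top between -0.003 and 0.003 m) or (horizontal distance between ring_s2 and pan_top below 0.006 m and angle between ring_s2's own z axis and vertical below 0.08 rad and z of ring_s2 in the frame of pan_top between 0.013 and 0.019 m) or (horizontal distance between ring_s2 and pan_top below 0.006 m and angle between ring_s2's own z axis and vertical below 0.08 rad and z of ring_s2 in the frame of pan_top between 0.029 and 0.035 m) or (x of ring_s2 in the frame of tray between -0.115 and 0.115 m and y of ring_s2 in the frame of tray between -0.083 and 0.083 m and z of ring_s2 in the frame of tray below 0.008 m and angle between ring_s2's own z axis and vertical below 0.08 rad)) and linear speed of each of ring_l1, ring_l2, ring_m1, ring_m2, ring_s1, ring_s2 below 0.02 m/s and (horizontal distance between ring_m1 and ring_l1 above 0.02 m or z of ring_m1 in the frame of ring_l1 above 0.008 m) and (horizontal distance between ring_m2 and ring_l1 above 0.02 m or z of ring_m2 in the frame of ring_l1 above 0.008 m) and (horizontal distance between ring_s1 and ring_l1 above 0.02 m or z of ring_s1 in the frame of ring_l1 above 0.008 m) and (horizontal distance between ring_s2 and ring_l1 above 0.02 m or z of ring_s2 in the frame of ring_l1 above 0.008 m) and (horizontal distance between ring_m1 and ring_l2 above 0.02 m or z of ring_m1 in the frame of ring_l2 above 0.008 m) and (horizontal distance between ring_m2 and ring_l2 above 0.02 m or z of ring_m2 in the frame of ring_l2 above 0.008 m) and (horizontal distance between ring_s1 and ring_l2 above 0.02 m or z of ring_s1 in the frame of ring_l2 above 0.008 m) and (horizontal distance between ring_s2 and ring_l2 above 0.02 m or z of ring_s2 in the frame of ring_l2 above 0.008 m) and (horizontal distance between ring_s1 and ring_m1 above 0.02 m or z of ring_s1 in the frame of ring_m1 above 0.008 m) and (horizontal distance between ring_s2 and ring_m1 above 0.02 m or z of ring_s2 in the frame of ring_m1 above 0.008 m) and (horizontal distance between ring_s1 and ring_m2 above 0.02 m or z of ring_s1 in the frame of ring_m2 above 0.008 m) and (horizontal distance between ring_s2 and ring_m2 above 0.02 m or z of ring_s2 in the frame of ring_m2 above 0.008 m) and z of pointer in the frame of mark between -0.0045 and 0.0045 m); the robot touches nothing.
It fails at once if a ring is dropped, or the pan struck, so that the pan is driven down faster than 0.3 m/s (velocity of joint pan above 0.3 m/s).
It fails at once if the set marker is shifted by more than 4 mm (distance of mark from where it was at the start of the episode above 0.004 m).
It fails at once if the brushes, the slide box or the jar are moved by more than 30 mm or tipped (distance of any of brush_beaker, slide_box, reagent_jar from where it was at the start of the episode above 0.03 m or angle between any of brush_beaker, slide_box, reagent_jar's own z axis and vertical above 0.4 rad).
Of ring_l1, ring_l2, ring_m1, ring_m2, ring_s2 only 4 to 5 are there at a start; the rules pass over those that are not, and their reading is None.
At some moment in a run one of ring_l1, ring_l2, ring_m1, ring_m2, ring_s2 may be knocked a few centimetres aside while the robot is not near it.
It also fails if it takes over 210 s, if anything falls off the work surface, if the arm or the gripper's body presses on something with over 40 N, if the wrist force passes 120 N, or if a joint passes its speed limit or range.

ROBOT

A 6-joint arm with a two-finger parallel gripper is mounted at the origin on the work surface. World frame = base frame: x ahead of the robot, y to its left, z up, the work surface at z = 0. Lengths are in mm, angles in rad, forces in N, time in s.
With the tool pointing down it reaches from about 375 to 900 mm from the base axis. Payload 3.1 kg.
Tool frame: the origin (TCP) lies midway between the tips of the shut fingers; the grasp point (between the pads) lies 19 mm behind it; z points along the fingers, y is the line along which they close (so a half turn about z gives the same grasp; the last joint's range is limited). The gripper opens to 87 mm and grips with 3 to 60 N. Pads are 19 mm wide; open, the fingers measure 117 mm over their backs; the gripper's body (75 mm by 190 mm) begins 51 mm behind the grasp point.
Start: joints at [-1.325, 0.527, 1.433, -0, 1.181, -0.178], TCP at [257.606, -569.417, 222.548] pointing down, gripper open.
Joint ranges: [-3.08, 3.08], [-0.75, 2.2], [0.22, 2.44], [-1.43, 4.57], [0, 2.65], [-2.85, 2.85]. Speed limits (rad/s): [2.79, 2.79, 3.14, 3.14, 3.14, 3.14].

INTERFACE

Orientations are given as [roll, pitch, yaw] about the fixed x, y, z axes, in that order (R = Rz(yaw) Ry(pitch) Rx(roll)).
In Python, from workcell import ctrl gives the robot as it stands. The module is installed in compiled form; this text tells all that it offers.
- The arm moves only by the tool servo_tool, never from a script. Its argument "moves" is a list of rows, each a list of 7 numbers: the turn, a rotation vector about the tool's x, y, z scaled (see below), then the shift along the tool's x, y, z scaled (see below), then the closure, from -1 (fully open) to 1 (shut). In form: [[rx, ry, rz, tx, ty, tz, jaw], ...]. A call has 1 to 20 rows; each row is the pose to reach, as a shift and turn from the pose commanded when the call began, along the tool's axes at that moment, turning the shorter way round; what a row does not reach only later rows make up. The controller multiplies each number of a shift by 0.4 m and each number of a turn by 360 degrees. A row lasts 1/10 s, in which the tool goes at most 50 mm and 8.59 degrees, less where a joint would pass 70% of its speed; a pose out of reach is approached as far as the arm can. A call with a number of a shift or a turn outside -1 to 1 is refused whole. A call with a gripper value outside its range is refused whole. The fingers move at their own pace and stop on an object; the grip force is fixed at half the most. Time passes only in rows, so rows that repeat a pose let the fingers close. It gives the time, the measured TCP pose, the force, the opening and the grip force at its end, in the units of the state.
- ctrl.read_state(): the state, without advancing time (a new reading comes with each control period).
- ctrl.camera(name): name is "scene" or "top" or "wrist"; returns a dict with "color" (384x512x3 uint8, blue, green, red), "range_z" (384x512 float32, mm along the optical axis (not along the pixel's ray), 0 where there is no reading), "fovy" (degrees; the focal length in pixels is half the picture's height over the tangent of half this angle, whatever the lens; pixels are square), "cx", "cy" (the principal point, pixels), "distortion" ([k1, k2, p1, p2, k3] as OpenCV has them; the pictures are not rectified), "T" (4x4, takes a point from camera to world coordinates); the wrist camera has in their place "tool_from_camera" (4x4, takes a point from camera to tool coordinates, whose origin is the TCP and whose axes are the flange's). Camera axes: x right, y up, looking along -z (the intrinsics and any distortion apply to the point x, -y, -z); pixel columns grow to the right and rows downward; lengths in mm; the calibration is good to about 2 mm. A picture is of the moment at which its call begins: read the wrist's pose just before it.
- ctrl.sign_off(): hands the job in; it is judged then, once.
The state is a dict: "time": time; "qpos": joint angles; "qvel": joint speeds; "tau": joint torques, N m; "ee_pos": TCP position; "tcp_rot": TCP orientation; "contact_force": force on the tool from outside, world axes, zero at the start; "ft_torque": the same for the moment, N m; "gripper_width": finger opening in mm; "grasp_force": force on a finger pad.
Only numpy, scipy, OpenCV 4.12 (cv2) and the standard library are available. Lean on these libraries where they do the work, as an engineer would, in place of code of your own. Each camera call takes 0.05 s, during which the arm holds its last target. There are 200 camera calls.

## Working session

There is one attempt and no reset: what is moved stays moved. The work goes in short steps, Python scripts to look and compute and a tool call to move; the robot and the scene stay as the last step left them, time stands still between calls to the robot, and variables do not carry over. Pictures are saved under pics/ and viewed, at most 14 in all, crops included, and the job is handed in when it is done.

Besides the shell and the picture viewer there is one more tool, called after "Emit:" as a command line: name --pt "numbers of a row" for each row, then --argument value for the rest. servo_tool: Moves the arm, as the interface text tells. Shifts and turns lie within -1 to 1; 1 stands for 0.4 m of shift or 360 degrees of turn. Its arguments: {"type":"object","properties":{"moves":{"type":"array","items":{"type":"array","items":{"type":"number"}}}},"required":["moves"]}

```bash
mkdir -p pics; cat > h.py <<'E'
import numpy as np, cv2
from workcell import ctrl
from scipy.spatial.transform import Rotation as R
def snap(n):
    st=ctrl.read_state(); c=ctrl.camera(n)
    if n=="wrist":
        T=np.eye(4); T[:3,:3]=R.from_euler('xyz',st['tcp_rot']).as_matrix(); T[:3,3]=st['ee_pos']
        c['T']=T@np.array(c['tool_from_camera'])
    c['T']=np.array(c['T']); h=c['color'].shape[0]
    f=h/2/np.tan(np.radians(c['fovy'])/2)
    c['K']=np.array([[f,0,c['cx']],[0,f,c['cy']],[0,0,1.]]); c['D']=np.array(c['distortion'],float)
    return c
def rays(c,uv):
    p=cv2.undistortPoints(np.array(uv,float).reshape(-1,1,2),c['K'],c['D']).reshape(-1,2)
    d=np.c_[p[:,0],-p[:,1],-np.ones(len(p))]
    return c['T'][:3,3], d@c['T'][:3,:3].T
def onplane(c,uv,z):
    o,d=rays(c,uv); return o+d*((z-o[2])/d[:,2])[:,None]
def cloud(c):
    h,w=c['range_z'].shape; v,u=np.mgrid[:h,:w]
    o,d=rays(c,np.c_[u.ravel(),v.ravel()]); P=o+d*c['range_z'].reshape(-1,1)
    P[c['range_z'].ravel()==0]=np.nan
    return P.reshape(h,w,3)
def proj(c,P):
    q=(np.atleast_2d(P)-c['T'][:3,3])@c['T'][:3,:3]; q=q*[1,-1,-1]
    return cv2.projectPoints(q,np.zeros(3),np.zeros(3),c['K'],c['D'])[0].reshape(-1,2)
E
python3 - <<'E'
from h import *
a=[snap(n) for n in("scene","top")]
for n,c in zip(("scene","top"),a):
    cv2.imwrite(f"pics/{n}0.png",cv2.resize(c['color'],None,fx=1.5,fy=1.5))
    print(n,c['fovy'],c['D'],c['T'].round(2).tolist())
print(ctrl.read_state())
E
```

```text
scene 51.1538379475237 [-0.14127693  0.          0.          0.          0.        ] [[0.73, -0.44, 0.52, 1125.2], [0.68, 0.46, -0.57, -703.95], [0.01, 0.77, 0.63, 804.3], [0.0, 0.0, 0.0, 1.0]]
top 45.42977223468611 [0.04561225 0.         0.         0.         0.        ] [[-0.02, 0.99, -0.11, 382.76], [-1.0, -0.02, -0.02, -94.54], [-0.02, 0.11, 0.99, 1319.06], [0.0, 0.0, 0.0, 1.0]]
{'time': 0.1, 'qpos': array([-1.32450222e+00,  5.28356577e-01,  1.43378501e+00, -2.51473051e-05,
        1.18138683e+00, -1.78526221e-01]), 'qvel': array([ 0.00084419, -0.00286066, -0.00334337,  0.00137193,  0.00180139,
       -0.00093246]), 'tau': array([-6.93861966e-04, -4.40987921e+01, -1.77150196e+01,  6.35771616e-02,
        5.34599461e-02, -4.78286859e-05]), 'ee_pos': array([ 257.43953038, -568.79081218,  221.67625041]), 'tcp_rot': array([-3.13968353e+00, -3.20873772e-04,  4.24829587e-01]), 'contact_force': array([ 0.62444056, -0.08929909,  0.83161056]), 'ft_torque': array([-0.00185514, -0.02922516,  0.01152634]), 'grasp_force': 0.0, 'gripper_width': 86.9845303329261}
```

View pics/scene0.png

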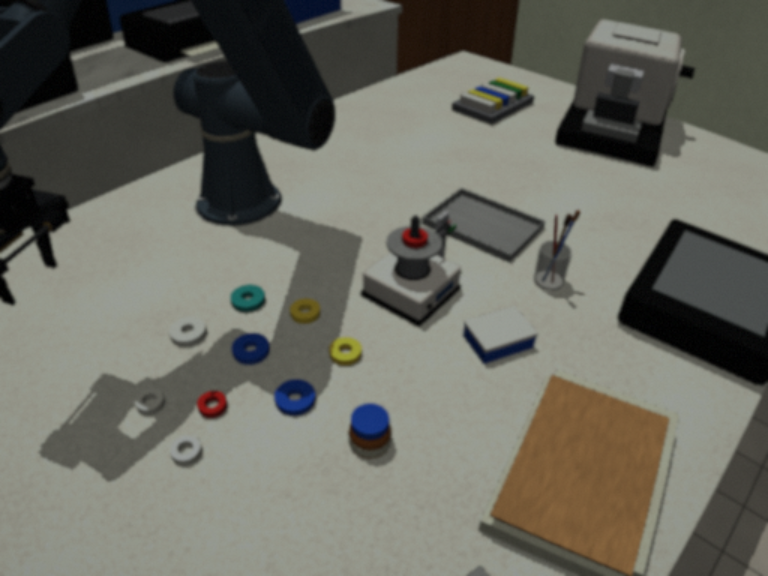

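View pics/top0.png

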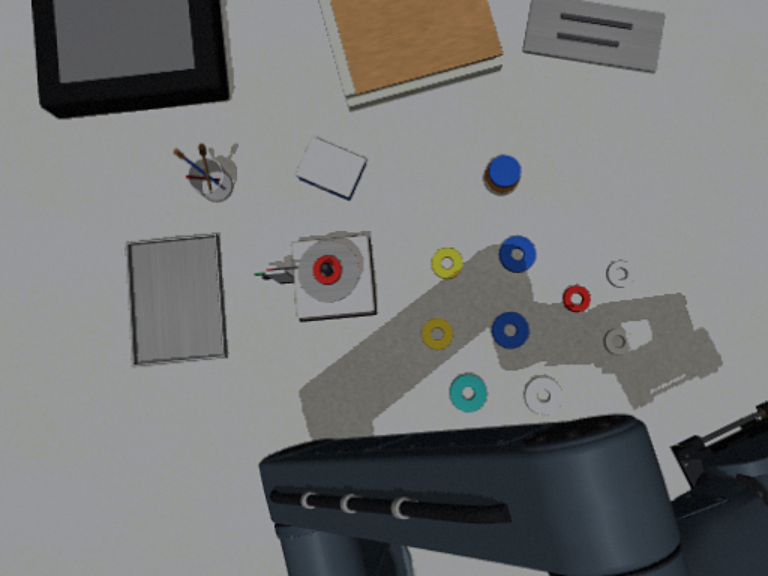

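The scene and top views (1.5x) both show the red ring s1 on the post, at top (327,270). The loose rings in the top view:
- **Blue:** (517,254) and (510,330)
- **Yellow:** (447,263) and (437,334)
- **Red:** (577,298)
- **Look-alikes to leave alone:** turquoise (468,393), large white (543,395), small white (620,273) and (617,341)

The tray is at (180,300) and the marker flag is near (262,273). Next I'll measure these.

```bash
cat >> h.py <<'E'
def mask(c,col):
    H=cv2.cvtColor(c['color'],cv2.COLOR_BGR2HSV); h,s,v=[H[...,i].astype(int) for i in range(3)]
    m={'blue':(h>105)&(h<130)&(s>130)&(v>40),'yellow':(h>18)&(h<35)&(s>130)&(v>60),'red':((h<6)|(h>172))&(s>150)&(v>60),'green':(h>45)&(h<85)&(s>90)&(v>30)}[col]
    return m.astype(np.uint8)
def blobs(c,col,amin=60):
    cs,_=cv2.findContours(mask(c,col),cv2.RETR_EXTERNAL,cv2.CHAIN_APPROX_NONE); out=[]
    for k in cs:
        if cv2.contourArea(k)>amin: out.append(k.reshape(-1,2))
    return out
def ring(c,k,z):
    P=onplane(c,k,z)[:,:2].astype(np.float32); (x,y),r=cv2.minEnclosingCircle(P); 
    A=np.c_[2*P,np.ones(len(P))]; s=np.linalg.lstsq(A,(P**2).sum(1),rcond=None)[0]
    return s[:2].round(1), round(2*float(np.sqrt(s[2]+s[0]**2+s[1]**2)),1), round(2*r,1)
E
python3 - <<'E'
from h import *
for n in("top","scene"):
    c=snap(n); C=cloud(c)
    for col in('blue','yellow','red','green'):
        for k in blobs(c,col,15):
            m=np.zeros(c['range_z'].shape,np.uint8); cv2.drawContours(m,[k.reshape(-1,1,2)],-1,1,-1); m&=mask(c,col)
            z=np.nanmedian(C[m>0][:,2])
            print(n,col,k.mean(0).round(0),"z",round(float(z),1),ring(c,k,16) if z<40 else (ring(c,k,145), np.nanmedian(C[m>0],axis=0).round(0)))
    # tray and scale from cloud
    Z=C[...,2]
    if n=="top":
        np.save('topcloud.npy',C)
        w=(Z>15)&(Z<30)&(C[...,1]>150)&(C[...,0]>300)&(C[...,0]<700)
        print("tray wall ext",np.nanpercentile(C[w],[1,50,99],axis=0).round(0).tolist())
        w=(Z>45)&(Z<75)&(C[...,1]>-100)&(C[...,1]<250)&(C[...,0]>300)&(C[...,0]<750)
        print("mid height ext",np.nanpercentile(C[w],[1,50,99],axis=0).round(0).tolist(), w.sum())
        w=(Z>120)&(Z<136)&(C[...,1]>-100)&(C[...,1]<250)&(C[...,0]>300)&(C[...,0]<750)
        u=np.argwhere(w)[:,::-1]; print("pan",np.nanmedian(C[w],axis=0), np.nanpercentile(C[w],[1,99],axis=0).round(0).tolist())
x=snap("scene");cv2.imwrite("pics/scale_s.png",cv2.resize(x['color'][130:220,230:330],None,fx=7,fy=6,interpolation=cv2.INTER_CUBIC))
E
```

```text
top blue [340. 220.] z 15.9 (array([ 440.5, -296. ]), 65.6, 68.2)
top blue [345. 169.] z 15.9 (array([ 584.8, -314.7]), 66.2, 69.1)
top blue [336. 114.] z 61.9 ((array([ 710.6, -275.8]), 53.5, 56.6), array([ 734., -289.,   62.]))
top yellow [291. 222.] z 16.3 (array([ 435.6, -158.8]), 56.2, 58.7)
top yellow [298. 175.] z 16.1 (array([ 569.9, -180.6]), 56.8, 59.9)
top red [384. 199.] z 15.4 (array([ 497.2, -422.5]), 46.7, 50.4)
top red [218. 180.] z 145.4 ((array([543. ,  34.5]), 46.9, 49.5), array([542.,  34., 145.]))
tray wall ext [[387.0, 243.0, 15.0], [514.0, 344.0, 21.0], [633.0, 431.0, 28.0]]
mid height ext [[470.0, -37.0, 45.0], [522.0, 18.0, 62.0], [741.0, 240.0, 70.0]] 1466
pan [542.32556576  35.70921342 129.29623531] [[492.0, -15.0, 124.0], [594.0, 132.0, 134.0]]
scene blue [246. 281.] z 63.0 ((array([ 780.3, -338.1]), 52.6, 57.4), array([ 738., -293.,   63.]))
scene blue [196. 264.] z 16.7 (array([ 586.9, -317. ]), 67.9, 73.6)
scene blue [167. 232.] z 16.3 (array([ 442.8, -298.8]), 67.9, 74.3)
scene blue [330. 232.] z 20.3 (array([753.1,  35.4]), 101.0, 128.0)
scene blue [3
[... 196 characters left out ...]
e [88.  5.] z 143.4 ((array([-1440.1,   457.9]), 354.4, 550.9), array([-1490.,   486.,   143.]))
scene yellow [230. 234.] z 16.6 (array([ 572. , -183.6]), 59.6, 66.5)
scene yellow [203. 207.] z 16.6 (array([ 438.6, -161.5]), 60.5, 67.9)
scene yellow [325.  65.] z 61.5 ((array([245.7, 664.9]), 110.8, 130.6), array([149., 885.,  61.]))
scene yellow [342.  56.] z 60.6 ((array([243.2, 805.8]), 105.3, 122.2), array([ 139., 1042.,   61.]))
scene red [141. 268.] z 16.0 (array([ 497.2, -423.5]), 47.5, 51.5)
scene red [276. 158.] z 146.7 ((array([544.6,  33.2]), 41.1, 51.6), array([549.,  27., 147.]))
scene green [338.  58.] z 61.0 ((array([243.4, 768.6]), 114.9, 134.2), array([ 140., 1008.,   61.]))
```

View pics/scale_s.png

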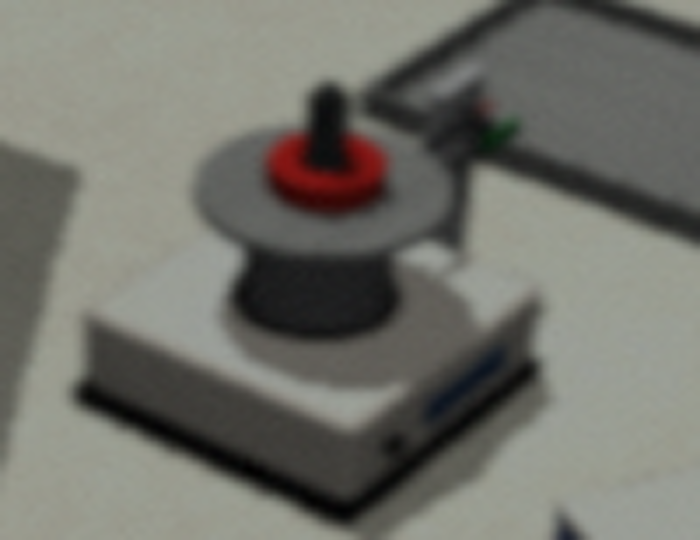

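The crop shows red s1 on the post, the red pointer tip at about crop (485,103) and the green band below and beyond it at about (500,132). All five optional rings are present. I'll turn the tool so it closes along world x and move towards the scale to look with the wrist camera.

Emit:
servo_tool --pt "0 0 -0.1824 0.636 -0.54 -0.27 -1" --pt "0 0 -0.1824 0.636 -0.54 -0.27 -1" --pt "0 0 -0.1824 0.636 -0.54 -0.27 -1" --pt "0 0 -0.1824 0.636 -0.54 -0.27 -1" --pt "0 0 -0.1824 0.636 -0.54 -0.27 -1" --pt "0 0 -0.1824 0.636 -0.54 -0.27 -1" --pt "0 0 -0.1824 0.636 -0.54 -0.27 -1" --pt "0 0 -0.1824 0.636 -0.54 -0.27 -1" --pt "0 0 -0.1824 0.636 -0.54 -0.27 -1" --pt "0 0 -0.1824 0.636 -0.54 -0.27 -1" --pt "0 0 -0.1824 0.636 -0.54 -0.27 -1" --pt "0 0 -0.1824 0.636 -0.54 -0.27 -1"

```text
time: 1.45
ee_pos: [399.9, -268.6, 330.0]
tcp_rot: [-3.141, -0.001, 1.568]
contact_force: [0.7, 0.2, -0.4]
gripper_width: 87.3
grasp_force: 0.0
```

Emit:
servo_tool --pt "0 0 -0.0005 0.757 0.357 0 -1" --pt "0 0 -0.0005 0.757 0.357 0 -1" --pt "0 0 -0.0005 0.757 0.357 0 -1" --pt "0 0 -0.0005 0.757 0.357 0 -1" --pt "0 0 -0.0005 0.757 0.357 0 -1" --pt "0 0 -0.0005 0.757 0.357 0 -1" --pt "0 0 -0.0005 0.757 0.357 0 -1" --pt "0 0 -0.0005 0.757 0.357 0 -1" --pt "0 0 -0.0005 0.757 0.357 0 -1" --pt "0 0 -0.0005 0.757 0.357 0 -1"

```text
time: 2.45
ee_pos: [542.7, 33.6, 330.1]
tcp_rot: [-3.14, 0.0, 1.572]
contact_force: [-0.1, -0.2, 0.5]
gripper_width: 86.9
grasp_force: 0.0
```

```bash
python3 - <<'E'
from h import *
c=snap("wrist"); st=ctrl.read_state(); print(st['ee_pos'].round(1),np.array(c['tool_from_camera']).round(2).tolist())
cv2.imwrite("pics/w0.png",cv2.resize(c['color'],None,fx=1.5,fy=1.5)); np.savez('w0.npz',**{k:c[k] for k in('color','range_z','T','K','D')})
C=cloud(c)
for col in('red','green'):
    for k in blobs(c,col,8):
        m=np.zeros(c['range_z'].shape,np.uint8); cv2.drawContours(m,[k.reshape(-1,1,2)],-1,1,-1); m&=mask(c,col)
        print(col,k.mean(0).round(0),m.sum(),np.nanpercentile(C[m>0],[5,50,95],axis=0).round(1).tolist(), ring(c,k,145))
E
```

```text
[542.7  33.5 330.3] [[0.0, 0.96, 0.28, 75.23], [1.0, -0.0, -0.0, -0.03], [-0.0, 0.28, -0.96, -162.37], [0.0, 0.0, 0.0, 1.0]]
red [253. 172.] 910 [[522.4, 15.8, 144.0], [543.5, 38.8, 145.3], [562.4, 54.7, 146.6]] (array([542.3,  34.6]), 40.3, 47.6)
green [255.  52.] 35 [[542.2, 146.8, 101.9], [543.3, 157.3, 103.2], [544.4, 165.5, 104.2]] (array([548. , 151.8]), 15.0, 19.1)
```

View pics/w0.png

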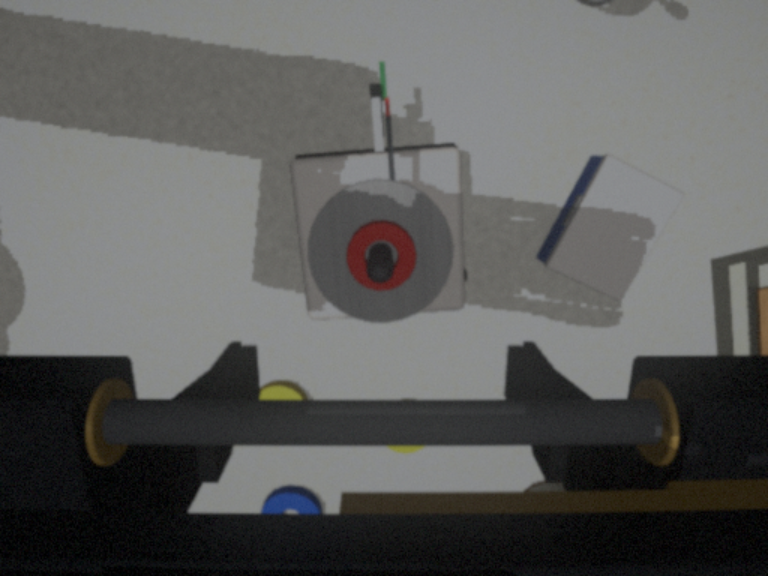

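The wrist view (1.5x) shows s1 on the post at (380,255), and from the pan the pointer runs up to the green flag at (382,75). The green top edge is at z≈103, so the mark is at about 98.5. That is about 34.5 mm below the unloaded pointer (133), so the load should be one large and one middle ring (35 mm). The other four rings (l, m, s, s) go in the tray. Now I'll grasp s1.

Emit:
servo_tool --pt "0 0 0 0.0025 0 0.12 -1" --pt "0 0 0 0.0025 0 0.24 -1" --pt "0 0 0 0.0025 0 0.36 -1" --pt "0 0 0 0.0025 0 0.44 -1" --pt "0 0 0 0.0025 0 0.48 -1" --pt "0 0 0 0.0025 0 0.494 -1" --pt "0 0 0 0.0025 0 0.494 -1" --pt "0 0 0 0.0025 0 0.494 0" --pt "0 0 0 0.0025 0 0.494 1" --pt "0 0 0 0.0025 0 0.494 1" --pt "0 0 0 0.0025 0 0.494 1" --pt "0 0 0 0.0025 0 0.494 1" --pt "0 0 0 0.0025 0 0.494 1"

```text
time: 3.8
ee_pos: [543.0, 36.2, 133.1]
tcp_rot: [-3.141, -0.0, 1.574]
contact_force: [0.6, -0.8, 0.8]
gripper_width: 48.5
grasp_force: 30.0
```

Emit:
servo_tool --pt "0 0 0 0 0 -0.03 1" --pt "0 0 0 0 0 -0.09 1" --pt "0 0 0 0 0 -0.18 1" --pt "0 0 0 0 0 -0.28 1" --pt "0 0 0 0 0 -0.35 1" --pt "0 0 0 0 0 -0.35 1" --pt "0 0 0 0 0 -0.35 1"

```text
time: 4.5
ee_pos: [542.9, 36.1, 273.5]
tcp_rot: [3.141, 0.0, 1.574]
contact_force: [0.7, 0.2, -1.9]
gripper_width: 48.5
grasp_force: 30.0
```

```bash
python3 - <<'E'
from h import *
st=ctrl.read_state(); print(st['ee_pos'].round(1),st['gripper_width'])
c=snap("top"); g=np.array([[127,243],[219,234],[227,357],[135,365]])/1.5
gray=cv2.cvtColor(c['color'],cv2.COLOR_BGR2GRAY)
C=np.load('topcloud.npy'); Z=C[...,2]
w=(Z>14)&(Z<30)&(C[...,1]>240)&(C[...,0]>370)&(C[...,0]<650)&(C[...,1]<450)
k=cv2.findContours(cv2.morphologyEx(w.astype(np.uint8),cv2.MORPH_CLOSE,np.ones((5,5))),cv2.RETR_EXTERNAL,cv2.CHAIN_APPROX_NONE)[0]
k=max(k,key=cv2.contourArea).reshape(-1,2)
print("tray rect",cv2.minAreaRect(onplane(c,k,22)[:,:2].astype(np.float32)))
print("hand corners",onplane(c,g,22).round(0).tolist())
# pan circle by depth, post by depth
C=cloud(c);Z=C[...,2]; w=(Z>131)&(Z<142)&(abs(C[...,0]-543)<70)&(abs(C[...,1]-35)<64); print("pan z",np.nanmedian(Z[w]),w.sum())
# pan & post from w0
d=dict(np.load('w0.npz')); C=cloud(d);Z=C[...,2]
w=(Z>123)&(Z<136)&(abs(C[...,0]-543)<70)&(abs(C[...,1]-35)<64)
k=max(cv2.findContours(cv2.morphologyEx(w.astype(np.uint8),cv2.MORPH_CLOSE,np.ones((3,3))),cv2.RETR_EXTERNAL,cv2.CHAIN_APPROX_NONE)[0],key=cv2.contourArea).reshape(-1,2)
print("pan w0",ring(d,k,129))
w=(Z>178)&(Z<195)&(abs(C[...,0]-543)<30)&(abs(C[...,1]-35)<30); print("post top w0",w.sum(),np.nanmean(C[w],axis=0))
E
```

```text
[542.9  36.1 273.5] 48.52518831716485
tray rect ((509.265869140625, 337.177734375), (237.31288146972656, 177.06759643554688), 4.548581600189209)
hand corners [[618.0, 430.0, 22.0], [632.0, 254.0, 22.0], [397.0, 236.0, 22.0], [386.0, 408.0, 22.0]]
pan z 136.41500159431348 481
pan w0 (array([541.8,  34.5]), 107.8, 120.0)
post top w0 259 [541.60834099  34.29917347 183.79865393]
```

Emit:
servo_tool --pt "0 0 0 0.1 0.02 0 1" --pt "0 0 0 0.22 0.056 0 1" --pt "0 0 0 0.34 0.056 0 1" --pt "0 0 0 0.46 0.056 0 1" --pt "0 0 0 0.58 0.056 0 1" --pt "0 0 0 0.7 0.056 0 1" --pt "0 0 0 0.82 0.056 0 1" --pt "0 0 0 0.86 0.056 0.03 1" --pt "0 0 0 0.86 0.056 0.12 1" --pt "0 0 0 0.86 0.056 0.24 1" --pt "0 0 0 0.86 0.056 0.36 1" --pt "0 0 0 0.86 0.056 0.48 1" --pt "0 0 0 0.86 0.056 0.57 1" --pt "0 0 0 0.86 0.056 0.62 1" --pt "0 0 0 0.86 0.056 0.645 1" --pt "0 0 0 0.86 0.056 0.655 1" --pt "0 0 0 0.86 0.056 0.66 1" --pt "0 0 0 0.86 0.056 0.662 1" --pt "0 0 0 0.86 0.056 0.662 1"

```text
time: 6.45
ee_pos: [565.3, 380.5, 9.5]
tcp_rot: [3.139, -0.001, 1.574]
contact_force: [-0.2, -1.4, -0.5]
gripper_width: 48.2
grasp_force: 30.0
```

Emit:
servo_tool --pt "0 0 0 0 0 0.003 1" --pt "0 0 0 0 0 0.003 -0.5" --pt "0 0 0 0 0 0.003 -0.5" --pt "0 0 0 0 0 0.003 -0.5" --pt "0 0 0 0 0 -0.06 -0.5" --pt "0 0 0 0 0 -0.18 -0.5" --pt "0 0 0 0 0 -0.3 -1" --pt "0 0 0 0 0 -0.42 -1" --pt "0 0 0 0 0 -0.54 -1" --pt "0 0 0 0 0 -0.63 -1" --pt "0 0 0 -0.1 0 -0.66 -1" --pt "0 0 0 -0.22 0 -0.66 -1" --pt "0 0 0 -0.34 0 -0.66 -1" --pt "0 0 0 -0.46 0 -0.66 -1" --pt "0 0 0 -0.58 0 -0.66 -1" --pt "0 0 0 -0.7 0 -0.66 -1" --pt "0 0 0 -0.82 0 -0.66 -1" --pt "0 0 0 -0.94 0 -0.66 -1" --pt "0 0 0 -1 0 -0.66 -1" --pt "0 0 0 -1 0 -0.66 -1"

```text
time: 8.45
ee_pos: [565.8, -23.4, 272.2]
tcp_rot: [3.141, 0.001, 1.569]
contact_force: [0.2, 0.3, -0.1]
gripper_width: 86.5
grasp_force: 0.0
```

Emit:
servo_tool --pt "0 0 0 -0.12 0.048 0 -1" --pt "0 0 0 -0.24 0.048 0 -1" --pt "0 0 0 -0.36 0.048 0 -1" --pt "0 0 0 -0.48 0.048 0 -1" --pt "0 0 0 -0.6 0.048 0 -1" --pt "0 0 0 -0.72 0.048 0 -1" --pt "0 0 0 -0.8 0.048 0 -1" --pt "0 0 0 -0.8 0.048 0 -1" --pt "0 0 0 -0.8 0.048 0 -1"

```text
time: 9.35
ee_pos: [586.0, -338.9, 271.5]
tcp_rot: [-3.141, -0.002, 1.574]
contact_force: [0.3, 0.7, -0.5]
gripper_width: 87.2
grasp_force: 0.0
```

```bash
cat > look.py <<'E'
from h import *
import sys
for n in sys.argv[2:]:
    c=snap(n); C=cloud(c)
    if n=="wrist": st=ctrl.read_state(); print("ee",st['ee_pos'].round(1),st['tcp_rot'].round(3),st['gripper_width'].round(1),st['time'])
    for col in('blue','yellow','red','green'):
        for k in blobs(c,col,15):
            m=np.zeros(c['range_z'].shape,np.uint8); cv2.drawContours(m,[k.reshape(-1,1,2)],-1,1,-1); m&=mask(c,col)
            z=float(np.nanmedian(C[m>0][:,2])); q=np.nanmedian(C[m>0],axis=0)
            if abs(q[1])<520 and 300<q[0]<800: print(n,col,k.mean(0).round(0),"z",round(z,1),ring(c,k,z))
    if sys.argv[1]!='-': cv2.imwrite(f"pics/{sys.argv[1]}_{n}.png",cv2.resize(c['color'],None,fx=1.5,fy=1.5))
E
python3 look.py l1 wrist top
```

```text
Traceback (most recent call last):
  File "look.py", line 5, in <module>
    if n=="wrist": st=ctrl.read_state(); print("ee",st['ee_pos'].round(1),st['tcp_rot'].round(3),st['gripper_width'].round(1),st['time'])
                                                                                                 ^^^^^^^^^^^^^^^^^^^^^^^^^
AttributeError: 'float' object has no attribute 'round'
```

```bash
sed -i "s/st\['gripper_width'\].round(1)/round(st['gripper_width'],1)/" look.py; python3 look.py l1 wrist top
```

```text
ee [ 586.2 -337.6  271.9] [-3.141e+00 -2.000e-03  1.576e+00] 86.9 9.45
wrist blue [252. 143.] z 16.3 (array([ 583.6, -316.3]), 65.4, 66.9)
wrist blue [136. 127.] z 16.0 (array([ 439.5, -298.1]), 66.1, 68.1)
wrist blue [387. 125.] z 62.3 (array([ 732.2, -290.7]), 56.8, 59.0)
wrist yellow [447. 297.] z 362.9 (array([ 632.2, -309.8]), 4.9, 6.3)
wrist yellow [ 61. 297.] z 363.0 (array([ 539.7, -310. ]), 4.8, 6.3)
wrist yellow [448. 274.] z 361.3 (array([ 633.4, -304.4]), 2.6, 4.3)
wrist yellow [ 61. 274.] z 361.4 (array([ 540.1, -305.3]), 5.3, 6.4)
wrist yellow [239.  26.] z 16.1 (array([ 568.7, -182.8]), 56.5, 58.4)
wrist yellow [123.  14.] z 15.8 (array([ 435.3, -165.7]), 44.7, 58.7)
wrist red [186. 223.] z 16.1 (array([ 496.1, -424.4]), 44.2, 47.4)
top blue [336. 114.] z 62.1 (array([ 733.8, -288.7]), 57.2, 60.1)
top yellow [287. 219.] z 16.3 (array([ 441.6, -153.1]), 40.0, 56.2)
top yellow [298. 175.] z 16.3 (array([ 569.6, -180.5]), 56.7, 59.8)
top red [103. 180.] z 20.8 (array([566.7, 377.8]), 46.9, 50.6)
```

View pics/l1_wrist.png

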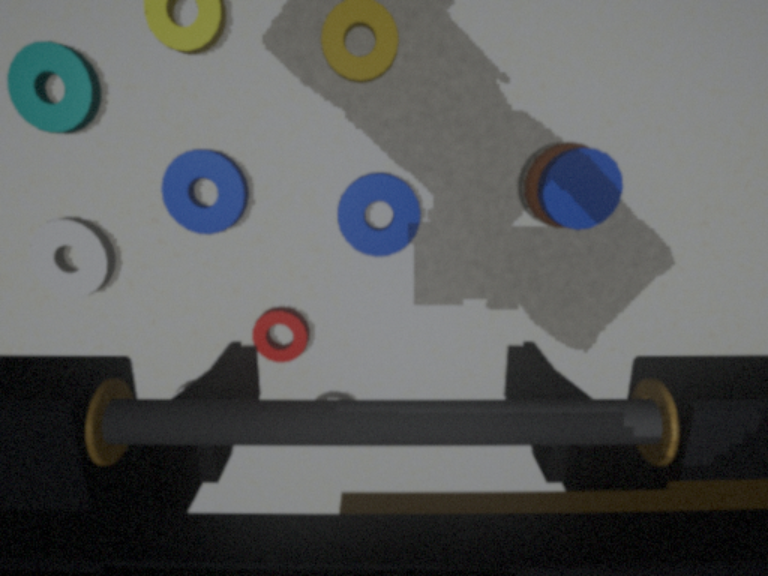

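The wrist view confirms the plain blue ring at (379,214). The turquoise (52,87) and white (75,257) ones aren't meant, and s1 now lies flat in the tray. I'll pick up the blue ring at (584,-316).

Emit:
servo_tool --pt "0 0 0 0.03 -0.0055 0.1 -1" --pt "0 0 0 0.055 -0.0055 0.22 -1" --pt "0 0 0 0.055 -0.0055 0.34 -1" --pt "0 0 0 0.055 -0.0055 0.46 -1" --pt "0 0 0 0.055 -0.0055 0.56 -1" --pt "0 0 0 0.055 -0.0055 0.63 -1" --pt "0 0 0 0.055 -0.0055 0.66 -1" --pt "0 0 0 0.055 -0.0055 0.67 -1" --pt "0 0 0 0.055 -0.0055 0.67 -1" --pt "0 0 0 0.055 -0.0055 0.67 1" --pt "0 0 0 0.055 -0.0055 0.67 1" --pt "0 0 0 0.055 -0.0055 0.67 1" --pt "0 0 0 0.055 -0.0055 0.67 1"

```text
time: 10.8
ee_pos: [583.7, -318.3, 5.6]
tcp_rot: [3.141, 0.001, 1.574]
contact_force: [-1.7, 0.7, 6.1]
gripper_width: 69.2
grasp_force: 30.0
```

Emit:
servo_tool --pt "0 0 0 0 0 -0.04 1" --pt "0 0 0 0 0 -0.14 1" --pt "0 0 0 0 0 -0.26 1" --pt "0 0 0 0 0 -0.38 1" --pt "0 0 0 0 0 -0.5 1" --pt "0 0 0 0 0 -0.62 1" --pt "0 0 0 0.08 -0.03 -0.67 1" --pt "0 0 0 0.2 -0.105 -0.67 1" --pt "0 0 0 0.32 -0.105 -0.67 1" --pt "0 0 0 0.44 -0.105 -0.67 1" --pt "0 0 0 0.56 -0.105 -0.67 1" --pt "0 0 0 0.66 -0.105 -0.67 1" --pt "0 0 0 0.72 -0.105 -0.67 1" --pt "0 0 0 0.72 -0.105 -0.67 1" --pt "0 0 0 0.72 -0.105 -0.67 1"

```text
time: 12.3
ee_pos: [540.3, -29.5, 272.4]
tcp_rot: [-3.142, 0.001, 1.576]
contact_force: [-0.5, -0.5, -4.7]
gripper_width: 69.1
grasp_force: 30.0
```

```bash
cat > post.py <<'E'
from h import *
import sys
c=snap("wrist"); st=ctrl.read_state(); e=st['ee_pos']; print("ee",e.round(1),st['tcp_rot'].round(4),round(st['gripper_width'],1),st['time'])
zp=float(sys.argv[1]); col=sys.argv[2]
C=cloud(c);Z=C[...,2]
near=(abs(C[...,0]-542)<70)&(abs(C[...,1]-34)<62)
w=near&(abs(Z-zp)<5); k=max(cv2.findContours(cv2.morphologyEx(w.astype(np.uint8),cv2.MORPH_CLOSE,np.ones((3,3))),cv2.RETR_EXTERNAL,cv2.CHAIN_APPROX_NONE)[0],key=cv2.contourArea).reshape(-1,2)
print("pan z",np.nanmedian(Z[w]),"circle",ring(c,k,zp))
w=near&(Z>zp+50)&(Z<zp+65); print("post top",w.sum(),np.nanmean(C[w],axis=0).round(1), np.nanpercentile(C[w],[2,98],axis=0).round(1).tolist())
for k in blobs(c,col,40):
    m=np.zeros(Z.shape,np.uint8); cv2.drawContours(m,[k.reshape(-1,1,2)],-1,1,-1); m&=mask(c,col)
    q=np.nanmedian(C[m>0],axis=0); print(col,k.mean(0).round(0),q.round(1))
    if abs(q[2]-e[2])<40: print("in hand: outline x ext",np.ptp(onplane(c,k,e[2]+12)[:,0]).round(1),"far edge",onplane(c,k,e[2]+12)[:,:2].max(0).round(1),ring(c,k,e[2]+12))
cv2.imwrite(f"pics/{sys.argv[3]}.png",cv2.resize(c['color'],None,fx=1.5,fy=1.5))
E
python3 post.py 136 blue p1
```

```text
ee [540.6 -30.3 272.3] [3.1415e+00 6.0000e-04 1.5742e+00] 69.2 12.35
pan z 136.24552344463962 circle (array([541.6,  34.1]), 107.6, 117.4)
post top 468 [541.4  33.5 190.9] [[533.5, 25.5, 186.4], [549.4, 41.0, 195.2]]
blue [182. 328.] [ 430.9 -276.4   16. ]
blue [254. 302.] [540.5 -56.2 283. ]
in hand: outline x ext 40.6 far edge [560.6 -52.3] (array([540.4, -47.9]), 28.4, 40.6)
blue [255. 229.] [540.7 -13.6 282.9]
in hand: outline x ext 68.0 far edge [574.7   9.4] (array([540.6, -18.2]), 56.4, 69.1)
```

View pics/p1.png

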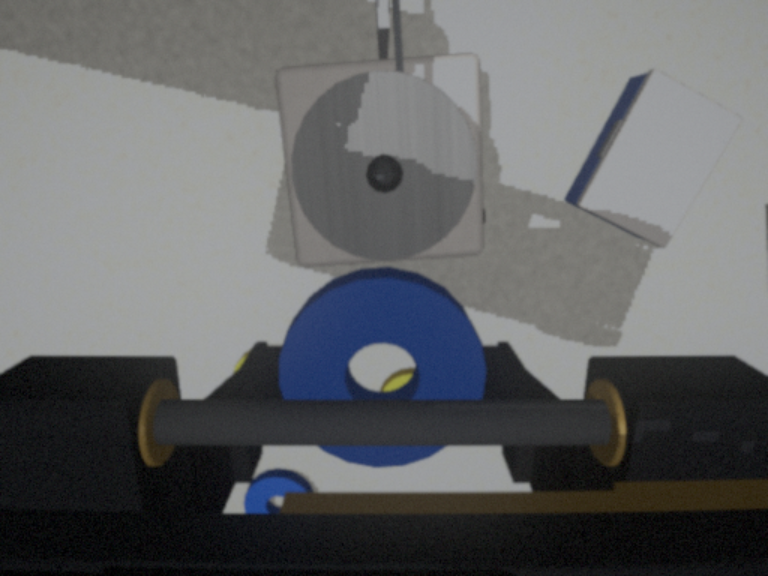

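The wrist view shows the blue ring level in the jaws, with its bore at about (383,367), and the bare post at (384,174). I'll fit the in-hand ring centre properly.

```bash
cat > hand.py <<'E'
from h import *
import sys
col,rad,zt=sys.argv[1],float(sys.argv[2]),float(sys.argv[3])  # zt: ring top above TCP
c=snap("wrist"); st=ctrl.read_state(); e=st['ee_pos']; C=cloud(c); m=mask(c,col)
m[(abs(C[...,2]-e[2]-zt)>9)]=0; m=cv2.morphologyEx(m,cv2.MORPH_OPEN,np.ones((3,3)))
z=np.nanmedian(C[...,2][m>0]); P=onplane(c,np.argwhere(m>0)[:,::-1],e[2]+zt)[:,:2]-e[:2]
# hull points on outer circle, refine by fixed radius
from scipy.optimize import least_squares
h=cv2.convexHull(P.astype(np.float32)).reshape(-1,2)
f=least_squares(lambda p:np.hypot(h[:,0]-p[0],h[:,1]-p[1])-p[2],[0,0,rad],loss='soft_l1',f_scale=.7)
g=least_squares(lambda p:np.hypot(h[:,0]-p[0],h[:,1]-p[1])-rad+.5,[0,0],loss='soft_l1',f_scale=.7)
print("ee",e.round(1),st['tcp_rot'].round(4),"top-z rel",(z-e[2]).round(1),"centre rel TCP free",f.x.round(2),"fixed",g.x.round(2),len(h))
E
python3 hand.py blue 35 11
```

```text
ee [540.8 -30.8 272.3] [3.1414e+00 5.0000e-04 1.5732e+00] top-z rel 10.6 centre rel TCP free [ 0.21  3.34 34.12] fixed [0.23 3.35] 37
```

Emit:
servo_tool --pt "0 0 0 0.08 0.002 0 1" --pt "0 0 0 0.13 0.002 0 1" --pt "0 0 0 0.152 0.002 0 1" --pt "0 0 0 0.152 0.002 0.05 1" --pt "0 0 0 0.152 0.002 0.11 1" --pt "0 0 0 0.152 0.002 0.15 1" --pt "0 0 0 0.152 0.002 0.155 1" --pt "0 0 0 0.152 0.002 0.155 1" --pt "0 0 0 0.152 0.002 0.155 1"

```text
time: 13.3
ee_pos: [542.4, 30.1, 211.1]
tcp_rot: [3.139, 0.0, 1.573]
contact_force: [0.4, 0.5, -3.4]
gripper_width: 69.7
grasp_force: 30.0
```

```bash
python3 hand.py blue 35 11; python3 post.py 136 blue p2
```

```text
ee [542.4  30.2 211.3] [3.1391e+00 5.0000e-04 1.5734e+00] top-z rel 10.3 centre rel TCP free [ 0.28  3.13 34.28] fixed [0.26 3.13] 42
ee [542.3  30.4 211.3] [3.1391e+00 5.0000e-04 1.5736e+00] 69.4 13.4
pan z 136.29141049374826 circle (array([541.4,  41.3]), 90.0, 112.2)
post top 130 [541.7  29.7 192.2] [[535.9, 25.4, 187.1], [547.5, 32.7, 195.4]]
blue [254. 302.] [543.    3.4 221.8]
in hand: outline x ext 40.1 far edge [562.5   7.4] (array([542.6,  11.2]), 27.5, 40.1)
blue [254. 231.] [542.8  46.2 221.7]
in hand: outline x ext 68.2 far edge [576.7  69.5] (array([542.7,  42. ]), 57.2, 69.2)
```

View pics/p2.png

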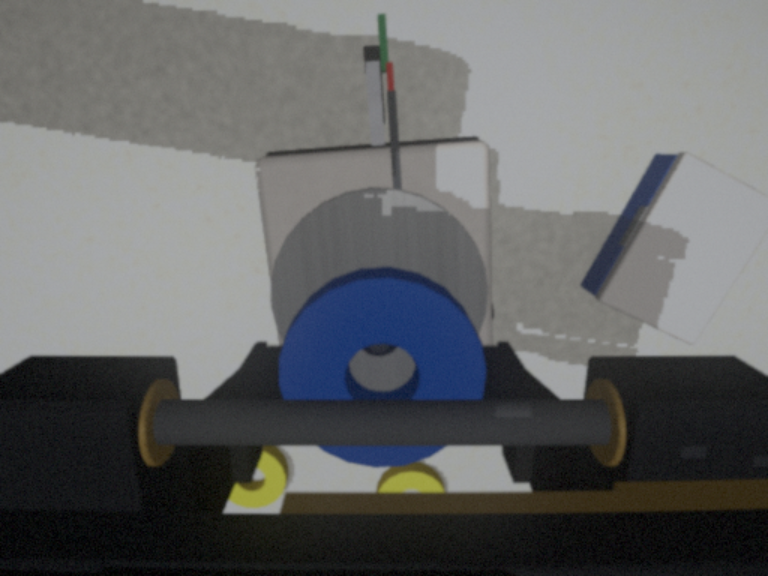

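The ring centre is within about 1 mm of the post axis, the post shows through the bore at (380,350), and the pointer (390,75) and green flag (382,45) are clear. I'll thread it down.

Emit:
servo_tool --pt "0 0 0 0.001 -0.0025 0.01 1" --pt "0 0 0 0.001 -0.0025 0.03 1" --pt "0 0 0 0.001 -0.0025 0.05 1" --pt "0 0 0 0.001 -0.0025 0.07 1" --pt "0 0 0 0.001 -0.0025 0.09 1" --pt "0 0 0 0.001 -0.0025 0.11 1" --pt "0 0 0 0.001 -0.0025 0.13 1" --pt "0 0 0 0.001 -0.0025 0.145 1" --pt "0 0 0 0.001 -0.0025 0.15 1" --pt "0 0 0 0.001 -0.0025 0.15 1"

```text
time: 14.4
ee_pos: [540.2, 31.3, 149.8]
tcp_rot: [-3.141, -0.0, 1.574]
contact_force: [-0.3, 0.3, -4.1]
gripper_width: 69.2
grasp_force: 30.0
```

Emit:
servo_tool --pt "0 0 0 0 0 0.012 1" --pt "0 0 0 0 0 0.024 1" --pt "0 0 0 0 0 0.036 1" --pt "0 0 0 0 0 0.048 1" --pt "0 0 0 0 0 0.06 1" --pt "0 0 0 0 0 0.07 1" --pt "0 0 0 0 0 0.07 1" --pt "0 0 0 0 0 0.07 1" --pt "0 0 0 0 0 0.07 1" --pt "0 0 0 0 0 0.07 1"

```text
time: 15.4
ee_pos: [540.8, 31.2, 122.4]
tcp_rot: [3.141, 0.0, 1.574]
contact_force: [1.0, 0.2, -0.5]
gripper_width: 69.3
grasp_force: 30.0
```

Emit:
servo_tool --pt "0 0 0 0 0 0.003 1" --pt "0 0 0 0 0 0.003 0.3" --pt "0 0 0 0 0 0.003 -0.8" --pt "0 0 0 0 0 0.003 -1" --pt "0 0 0 0 0 0.003 -1" --pt "0 0 0 0 0 -0.04 -1" --pt "0 0 0 0 0 -0.12 -1" --pt "0 0 0 0 0 -0.24 -1" --pt "0 0 0 -0.04 0 -0.34 -1" --pt "0 0 0 -0.12 0 -0.38 -1" --pt "0 0 0 -0.2 0 -0.38 -1" --pt "0 0 0 -0.2 0 -0.38 -1"

```text
time: 16.6
ee_pos: [541.0, -52.0, 275.1]
tcp_rot: [3.14, 0.002, 1.57]
contact_force: [-0.4, 0.3, 1.3]
gripper_width: 87.0
grasp_force: 0.0
```

```bash
python3 look.py q1 wrist top
```

```text
ee [540.3 -50.1 274.3] [-3.141 -0.     1.571] 87.2 16.65
wrist blue [187. 319.] z 16.2 (array([ 439.6, -295.1]), 69.5, 76.8)
wrist blue [254.  85.] z 131.2 (array([541.2,  32.7]), 66.9, 68.3)
wrist yellow [448. 298.] z 366.4 (array([586.9, -23.6]), 4.8, 5.7)
wrist yellow [ 61. 287.] z 365.6 (array([500., -22.]), 15.2, 11.9)
wrist yellow [273. 250.] z 16.2 (array([ 568.8, -179.4]), 53.2, 57.2)
wrist yellow [180. 234.] z 16.0 (array([ 437.4, -158.2]), 45.5, 55.9)
top blue [340. 220.] z 15.6 (array([ 440.6, -296.2]), 65.9, 68.9)
top blue [218. 181.] z 131.5 (array([541.6,  36.6]), 62.7, 70.4)
top blue [336. 114.] z 61.8 (array([ 733.8, -288.5]), 57.5, 60.6)
top yellow [291. 222.] z 15.8 (array([ 435.7, -159.1]), 55.8, 58.7)
top yellow [298. 175.] z 16.3 (array([ 570. , -180.6]), 56.7, 59.6)
top red [384. 199.] z 16.0 (array([ 496.9, -422.3]), 47.1, 50.4)
top red [102. 179.] z 20.1 (array([567. , 378.1]), 46.9, 49.7)
```

Blue is home (top at z 131.2, expected 131). Next is yellow at (569.5,-180.5).

Emit:
servo_tool --pt "0 0 0 -0.1 0.03 0 -1" --pt "0 0 0 -0.22 0.0725 0 -1" --pt "0 0 0 -0.3 0.0725 0.06 -1" --pt "0 0 0 -0.324 0.0725 0.17 -1" --pt "0 0 0 -0.324 0.0725 0.29 -1" --pt "0 0 0 -0.324 0.0725 0.41 -1" --pt "0 0 0 -0.324 0.0725 0.53 -1" --pt "0 0 0 -0.324 0.0725 0.62 -1" --pt "0 0 0 -0.324 0.0725 0.66 -1" --pt "0 0 0 -0.324 0.0725 0.6745 -1" --pt "0 0 0 -0.324 0.0725 0.6745 -1" --pt "0 0 0 -0.324 0.0725 0.6745 -1" --pt "0 0 0 -0.324 0.0725 0.6745 1" --pt "0 0 0 -0.324 0.0725 0.6745 1" --pt "0 0 0 -0.324 0.0725 0.6745 1" --pt "0 0 0 -0.324 0.0725 0.6745 1"

```text
time: 18.3
ee_pos: [570.7, -178.7, 5.0]
tcp_rot: [3.14, 0.001, 1.574]
contact_force: [2.1, 0.7, 1.0]
gripper_width: 62.5
grasp_force: 0.8
```

Emit:
servo_tool --pt "0 0 0 0 0 0 1" --pt "0 0 0 0 0 0 1" --pt "0 0 0 0 0 0 1" --pt "0 0 0 0 0 -0.04 1" --pt "0 0 0 0 0 -0.14 1" --pt "0 0 0 0 0 -0.26 1" --pt "0 0 0 0 0 -0.38 1" --pt "0 0 0 0 0 -0.5 1" --pt "0 0 0 0 0 -0.6 1" --pt "0 0 0 0.06 -0.02 -0.66 1" --pt "0 0 0 0.16 -0.074 -0.675 1" --pt "0 0 0 0.27 -0.074 -0.675 1" --pt "0 0 0 0.35 -0.074 -0.675 1" --pt "0 0 0 0.3725 -0.074 -0.675 1" --pt "0 0 0 0.3725 -0.074 -0.675 1" --pt "0 0 0 0.3725 -0.074 -0.675 1"

```text
time: 19.9
ee_pos: [539.9, -30.3, 274.6]
tcp_rot: [-3.142, 0.001, 1.574]
contact_force: [-1.3, -0.0, -0.5]
gripper_width: 0.2
grasp_force: 0.0
```

```bash
python3 hand.py yellow 30 11; python3 post.py 131 yellow p3 | head -3; python3 look.py - wrist | grep blue
```

```text
ee [540.1 -30.8 274.3] [-3.1414e+00  6.0000e-04  1.5725e+00] 0.2 20.0
pan z 131.1897516547836 circle (array([541.1,  32.6]), 68.7, 69.8)
post top 0 [nan nan nan] [nan, nan, nan]
wrist blue [404. 337.] z 62.2 (array([ 744., -262.]), 15.3, 23.0)
wrist blue [255. 110.] z 131.2 (array([541.1,  32.8]), 66.8, 68.0)
  return np.nanmean(a, axis, out=out, keepdims=keepdims)
Traceback (most recent call last):
  File "hand.py", line 6, in <module>
    z=np.nanmedian(C[...,2][m>0]); P=onplane(c,np.argwhere(m>0)[:,::-1],e[2]+zt)[:,:2]-e[:2]
                                     ~~~~~~~^^^^^^^^^^^^^^^^^^^^^^^^^^^^^^^^^^^^
  File "h.py", line 18, in onplane
    o,d=rays(c,uv); return o+d*((z-o[2])/d[:,2])[:,None]
        ~~~~^^^^^^
  File "h.py", line 14, in rays
    p=cv2.undistortPoints(np.array(uv,float).reshape(-1,1,2),c['K'],c['D']).reshape(-1,2)
      ~~~~~~~~~~~~~~~~~~~^^^^^^^^^^^^^^^^^^^^^^^^^^^^^^^^^^^^^^^^^^^^^^^^^^
cv2.error: OpenCV(4.12.0) /io/opencv/modules/calib3d/src/undistort.dispatch.cpp:347: error: (-215:Assertion failed) CV_IS_MAT(_src) && CV_IS_MAT(_dst) && (_src->rows == 1 || _src->cols == 1) && (_dst->rows == 1 || _dst->cols == 1) && _src->cols + _src->rows - 1 == _dst->rows + _dst->cols - 1 && (CV_MAT_TYPE(_src->type) == CV_32FC2 || CV_MAT_TYPE(_src->type) == CV_64FC2) && (CV_MAT_TYPE(_dst->type) == CV_32FC2 || CV_MAT_TYPE(_dst->type) == CV_64FC2) in function 'cvUndistortPointsInternal'

post.py:9: RuntimeWarning: Mean of empty slice
  w=near&(Z>zp+50)&(Z<zp+65); print("post top",w.sum(),np.nanmean(C[w],axis=0).round(1), np.nanpercentile(C[w],[2,98],axis=0).round(1).tolist())
  return np.nanmean(a, axis, out=out, keepdims=keepdims)
```

The grasp missed, so the ring was probably knocked aside. I'll look again.

```bash
python3 look.py q2 top scene
```

```text
top blue [340. 220.] z 15.9 (array([ 440.6, -296.1]), 65.9, 68.9)
top blue [214. 182.] z 131.6 (array([539.6,  42.4]), 49.9, 67.8)
top blue [336. 114.] z 62.0 (array([ 733.8, -288.6]), 57.3, 60.6)
top yellow [291. 222.] z 16.1 (array([ 435.6, -159.1]), 55.8, 58.7)
top yellow [308. 175.] z 16.2 (array([ 570.1, -209.2]), 56.6, 59.4)
top red [384. 199.] z 15.8 (array([ 496.9, -422.3]), 47.1, 50.4)
top red [102. 179.] z 20.4 (array([567., 378.]), 46.9, 49.7)
scene blue [246. 281.] z 63.0 (array([ 737.4, -292.6]), 59.1, 64.6)
scene blue [335. 233.] z 20.3 (array([765.5,  27.3]), 86.1, 115.2)
scene blue [167. 232.] z 16.1 (array([ 443. , -298.3]), 68.3, 74.3)
scene blue [275. 162.] z 132.3 (array([548.2,  25.8]), 65.0, 79.0)
scene yellow [222. 239.] z 16.6 (array([ 573. , -212.5]), 59.2, 65.4)
scene yellow [203. 207.] z 16.8 (array([ 439.4, -162.1]), 59.7, 66.7)
scene red [141. 269.] z 15.9 (array([ 497.9, -423.7]), 46.4, 49.9)
scene red [342. 148.] z 21.4 (array([568.3, 378.2]), 50.0, 58.9)
```

View pics/q2_scene.png

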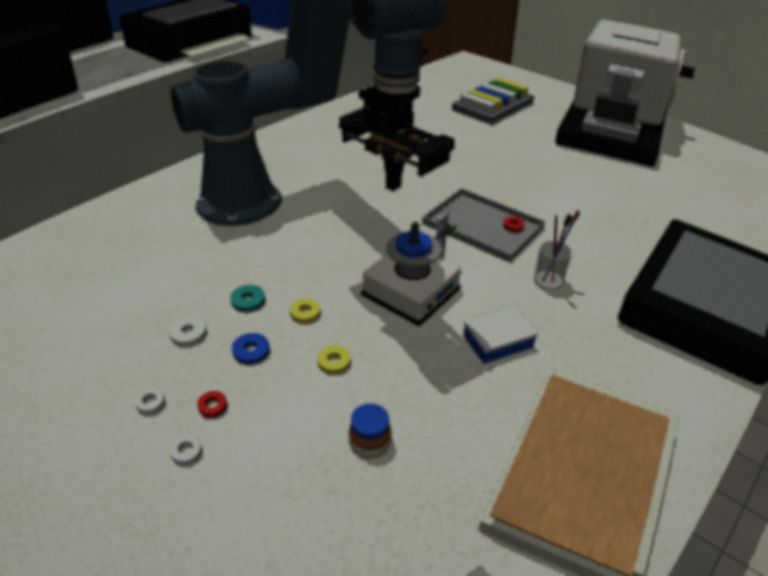

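The scene shows yellow now at (334,358). It was knocked aside to about (570,-209.5) and is otherwise flat. I'll regrasp it there.

Emit:
servo_tool --pt "0 0 0 -0.1 0.03 0 -1" --pt "0 0 0 -0.22 0.0735 0 -1" --pt "0 0 0 -0.34 0.0735 0 -1" --pt "0 0 0 -0.42 0.0735 0.04 -1" --pt "0 0 0 -0.4475 0.0735 0.14 -1" --pt "0 0 0 -0.4475 0.0735 0.26 -1" --pt "0 0 0 -0.4475 0.0735 0.38 -1" --pt "0 0 0 -0.4475 0.0735 0.5 -1" --pt "0 0 0 -0.4475 0.0735 0.6 -1" --pt "0 0 0 -0.4475 0.0735 0.65 -1" --pt "0 0 0 -0.4475 0.0735 0.67 -1" --pt "0 0 0 -0.4475 0.0735 0.674 -1" --pt "0 0 0 -0.4475 0.0735 0.674 -1" --pt "0 0 0 -0.4475 0.0735 0.674 1" --pt "0 0 0 -0.4475 0.0735 0.674 1" --pt "0 0 0 -0.4475 0.0735 0.674 1" --pt "0 0 0 -0.4475 0.0735 0.674 1" --pt "0 0 0 -0.4475 0.0735 0.674 1" --pt "0 0 0 -0.4475 0.0735 0.674 1"

```text
time: 22.05
ee_pos: [569.6, -208.2, 5.3]
tcp_rot: [-3.141, -0.0, 1.574]
contact_force: [-1.3, 0.1, 7.1]
gripper_width: 59.7
grasp_force: 30.0
```

Emit:
servo_tool --pt "0 0 0 0 0 -0.04 1" --pt "0 0 0 0 0 -0.14 1" --pt "0 0 0 0 0 -0.26 1" --pt "0 0 0 0 0 -0.38 1" --pt "0 0 0 0 0 -0.5 1" --pt "0 0 0 0 0 -0.6 1" --pt "0 0 0 0.06 -0.02 -0.66 1" --pt "0 0 0 0.16 -0.071 -0.675 1" --pt "0 0 0 0.28 -0.071 -0.675 1" --pt "0 0 0 0.38 -0.071 -0.675 1" --pt "0 0 0 0.445 -0.071 -0.675 1" --pt "0 0 0 0.445 -0.071 -0.675 1" --pt "0 0 0 0.445 -0.071 -0.675 1" --pt "0 0 0 0.445 -0.071 -0.675 1"

```text
time: 23.45
ee_pos: [541.1, -31.2, 274.9]
tcp_rot: [3.141, 0.001, 1.573]
contact_force: [-0.1, -0.2, -2.7]
gripper_width: 59.7
grasp_force: 30.0
```

```bash
sed -i 's/near&(Z>zp+50)&(Z<zp+65)/near\&(Z>zp+32)\&(Z<zp+65)/' post.py
python3 hand.py yellow 30 11; python3 post.py 131 yellow p3 2>&1| head -3; python3 look.py - wrist | grep blue
```

```text
ee [541.1 -31.4 274.8] [3.1414e+00 4.0000e-04 1.5728e+00] top-z rel 10.9 centre rel TCP free [ 0.32 -1.56 29.22] fixed [ 0.33 -1.68] 41
ee [541.1 -31.5 274.7] [3.1415e+00 3.0000e-04 1.5724e+00] 59.4 23.55
pan z 131.21301557208542 circle (array([541.1,  32.6]), 68.6, 69.7)
post top 401 [541.5  33.4 169.8] [[533.9, 25.4, 165.2], [549.6, 40.8, 174.3]]
wrist blue [183. 324.] z 16.2 (array([ 438.5, -284.9]), 50.1, 70.2)
wrist blue [254. 110.] z 131.2 (array([541.2,  32.8]), 66.8, 68.3)
```

Emit:
servo_tool --pt "0 0 0 0.08 0 0 1" --pt "0 0 0 0.14 0 0 1" --pt "0 0 0 0.167 0 0 1" --pt "0 0 0 0.167 0 0.05 1" --pt "0 0 0 0.167 0 0.12 1" --pt "0 0 0 0.167 0 0.18 1" --pt "0 0 0 0.167 0 0.205 1" --pt "0 0 0 0.167 0 0.21 1" --pt "0 0 0 0.167 0 0.21 1" --pt "0 0 0 0.167 0 0.21 1"

```text
time: 24.6
ee_pos: [541.9, 36.1, 192.0]
tcp_rot: [3.139, 0.0, 1.574]
contact_force: [-0.4, -1.1, -1.4]
gripper_width: 59.3
grasp_force: 30.0
```

```bash
python3 hand.py yellow 30 11; python3 post.py 131 yellow p4 2>&1| head -3
```

```text
ee [541.8  36.1 192. ] [3.1388e+00 5.0000e-04 1.5738e+00] top-z rel 10.7 centre rel TCP free [ 0.41 -0.93 29.83] fixed [ 0.43 -0.97] 32
ee [541.6  36.2 192. ] [3.1390e+00 4.0000e-04 1.5739e+00] 59.3 24.7
pan z 131.22833733950196 circle (array([540.8,  38.8]), 55.3, 69.2)
post top 710 [541.7  47.1 189.4] [[506.1, 24.9, 167.1], [578.3, 63.0, 195.8]]
```

Emit:
servo_tool --pt "0 0 0 -0.0025 -0.0015 0.01 1" --pt "0 0 0 -0.0025 -0.0015 0.03 1" --pt "0 0 0 -0.0025 -0.0015 0.05 1" --pt "0 0 0 -0.0025 -0.0015 0.07 1" --pt "0 0 0 -0.0025 -0.0015 0.09 1" --pt "0 0 0 -0.0025 -0.0015 0.105 1" --pt "0 0 0 -0.0025 -0.0015 0.117 1" --pt "0 0 0 -0.0025 -0.0015 0.129 1" --pt "0 0 0 -0.0025 -0.0015 0.141 1" --pt "0 0 0 -0.0025 -0.0015 0.153 1" --pt "0 0 0 -0.0025 -0.0015 0.165 1" --pt "0 0 0 -0.0025 -0.0015 0.173 1" --pt "0 0 0 -0.0025 -0.0015 0.173 1" --pt "0 0 0 -0.0025 -0.0015 0.173 1" --pt "0 0 0 -0.0025 -0.0015 0.173 1"

```text
time: 26.2
ee_pos: [540.3, 35.4, 121.8]
tcp_rot: [3.141, 0.0, 1.574]
contact_force: [-0.2, 0.0, 0.4]
gripper_width: 59.2
grasp_force: 30.0
```

Emit:
servo_tool --pt "0 0 0 0 0 0 0.3" --pt "0 0 0 0 0 0 -0.8" --pt "0 0 0 0 0 0 -1" --pt "0 0 0 0 0 0 -1" --pt "0 0 0 0 0 -0.04 -1" --pt "0 0 0 0 0 -0.12 -1" --pt "0 0 0 0 0 -0.24 -1" --pt "0 0 0 -0.04 0 -0.34 -1" --pt "0 0 0 -0.14 0 -0.38 -1" --pt "0 0 0 -0.22 0 -0.38 -1" --pt "0 0 0 -0.22 0 -0.38 -1" --pt "0 0 0 -0.22 0 -0.38 -1"

```text
time: 27.4
ee_pos: [540.0, -52.8, 273.4]
tcp_rot: [-3.141, -0.001, 1.572]
contact_force: [0.2, -0.3, -0.0]
gripper_width: 86.9
grasp_force: 0.0
```

```bash
python3 look.py q3 wrist top scene| grep -v "z 36"; python3 - <<'E'
from h import *
c=snap("scene"); cv2.imwrite("pics/s3.png",cv2.resize(c['color'][130:190,250:330],None,fx=9,fy=9,interpolation=cv2.INTER_CUBIC))
w=snap("wrist"); cv2.imwrite("pics/w3.png",cv2.resize(w['color'][0:130,190:320],None,fx=6,fy=4.6,interpolation=cv2.INTER_CUBIC))
E
```

```text
ee [539.9 -52.1 273.1] [-3.140e+00 -1.000e-03  1.573e+00] 87.1 27.45
wrist blue [186. 320.] z 16.2 (array([ 439.6, -294.8]), 69.2, 76.8)
wrist blue [274. 116.] z 117.3 (array([543.9,  28.8]), 56.2, 31.4)
wrist blue [277.  60.] z 117.1 (array([541.4,  33.3]), 64.5, 41.7)
wrist yellow [180. 235.] z 16.0 (array([ 437. , -158.4]), 46.1, 57.5)
wrist yellow [255.  86.] z 133.1 (array([540.5,  32.4]), 56.6, 57.6)
top blue [340. 220.] z 15.8 (array([ 440.6, -296.2]), 65.9, 68.9)
top blue [219. 191.] z 116.8 (array([542.2,  33.5]), 65.2, 64.2)
top blue [336. 114.] z 61.9 (array([ 733.9, -288.5]), 57.3, 60.6)
top yellow [291. 222.] z 15.8 (array([ 435.7, -159.1]), 55.8, 58.7)
top yellow [218. 181.] z 133.5 (array([541.7,  34.7]), 54.4, 59.1)
top red [384. 199.] z 15.7 (array([ 496.9, -422.4]), 47.1, 50.4)
top red [102. 179.] z 20.2 (array([567. , 378.1]), 46.9, 49.7)
scene blue [246. 281.] z 63.1 (array([ 737.4, -292.7]), 58.9, 64.0)
scene blue [167. 232.] z 16.3 (array([ 443.2, -298.5]), 68.4, 74.3)
scene blue [331. 232.] z 20.1 (array([754.4,  32.1]), 101.7, 127.3)
scene blue [275. 170.] z 115.0 (array([548.7,  25.9]), 56.5, 68.2)
scene yellow [203. 207.] z 16.8 (array([ 439.4, -162. ]), 59.6, 65.7)
scene yellow [275. 162.] z 134.3 (array([547.3,  26.2]), 54.0, 67.0)
scene red [141. 269.] z 16.1 (array([ 498.1, -423.8]), 46.4, 49.9)
scene red [342. 148.] z 21.2 (array([568. , 378.2]), 49.7, 58.9)
```

View pics/s3.png

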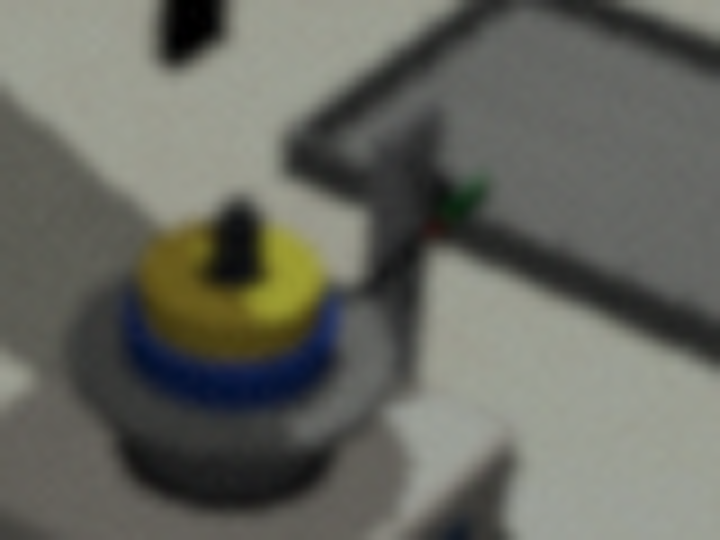

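The crop shows blue with yellow on top, both flat and home, and the red pointer tip (435,228) beside the green flag (465,195). I'll check the mark's height by ray and by depth.

```bash
python3 - <<'E'
from h import *
def gm(c,roi):
    H=cv2.cvtColor(c['color'],cv2.COLOR_BGR2HSV); b=c['color'].astype(int)
    m=(b[...,1]-np.maximum(b[...,0],b[...,2])>18).astype(np.uint8)
    r=(b[...,2]-np.maximum(b[...,0],b[...,1])>25).astype(np.uint8)
    z=np.zeros_like(m); z[roi]=1; return m&z,r&z
P0=np.array([[541.5,34,0]])
s=snap("scene"); w=snap("wrist"); t=snap("top")
for n,c,roi in(("scene",s,np.s_[140:170,290:315]),("wrist",w,np.s_[0:110,190:320]),("top",t,np.s_[160:200,160:200])):
    g,r=gm(c,roi); C=cloud(c)
    for q,m in(("green",g),("red",r)):
        uv=np.argwhere(m>0)[:,::-1]
        if len(uv): print(n,q,len(uv),"uv",uv.mean(0).round(1),uv.min(0),uv.max(0),"xyz",np.nanpercentile(C[m>0],[10,50,90],axis=0).round(1).tolist())
for z in(103,98.5,94,96,91.5,87):
    print(z,"scene px of flag y146,y166",proj(s,[[543,146,z],[543,166,z]]).round(1).tolist())
print("pointer 98 y 134,140",proj(s,[[543,134,98],[543,140,98]]).round(1).tolist())
E
```

```text
scene green 4 uv [300.8 152. ] [300 151] [302 153] xyz [[543.2, 149.7, 103.6], [544.6, 153.7, 103.8], [545.5, 158.9, 104.2]]
top green 13 uv [172.2 182.2] [169 181] [175 183] xyz [[542.4, 156.9, 19.2], [544.7, 164.3, 102.4], [558.1, 174.2, 104.2]]
103 scene px of flag y146,y166 [[298.8, 153.1], [302.7, 150.5]]
98.5 scene px of flag y146,y166 [[298.6, 154.3], [302.5, 151.7]]
94 scene px of flag y146,y166 [[298.5, 155.5], [302.4, 152.9]]
96 scene px of flag y146,y166 [[298.6, 155.0], [302.5, 152.4]]
91.5 scene px of flag y146,y166 [[298.4, 156.2], [302.3, 153.5]]
87 scene px of flag y146,y166 [[298.3, 157.4], [302.2, 154.7]]
pointer 98 y 134,140 [[296.2, 156.1], [297.4, 155.2]]
```

View pics/w3.png

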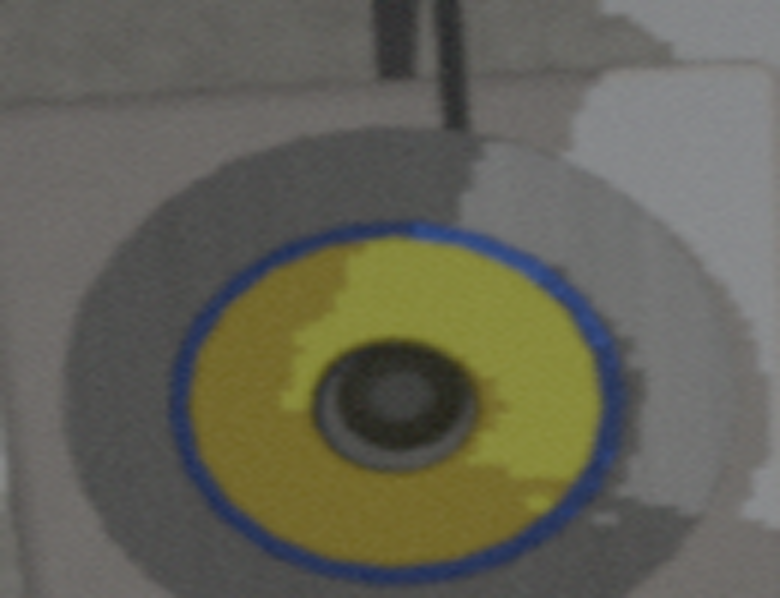

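The depths agree: the flag's top edge is at 103.5, so the mark is about 99. The pan at 101 puts the pointer at about 98, inside the band. The view shows yellow centred over blue. Next I'll move the spare yellow at (436.3,-159) to the tray.

Emit:
servo_tool --pt "0 0 0 -0.08 -0.08 0 -1" --pt "0 0 0 -0.16 -0.16 0 -1" --pt "0 0 0 -0.24 -0.24 0 -1" --pt "0 0 0 -0.267 -0.259 0.08 -1" --pt "0 0 0 -0.267 -0.259 0.2 -1" --pt "0 0 0 -0.267 -0.259 0.32 -1" --pt "0 0 0 -0.267 -0.259 0.44 -1" --pt "0 0 0 -0.267 -0.259 0.55 -1" --pt "0 0 0 -0.267 -0.259 0.63 -1" --pt "0 0 0 -0.267 -0.259 0.66 -1" --pt "0 0 0 -0.267 -0.259 0.67 -1" --pt "0 0 0 -0.267 -0.259 0.67 -1" --pt "0 0 0 -0.267 -0.259 0.67 1" --pt "0 0 0 -0.267 -0.259 0.67 1" --pt "0 0 0 -0.267 -0.259 0.67 1" --pt "0 0 0 -0.267 -0.259 0.67 1" --pt "0 0 0 -0.267 -0.259 0.67 1"

```text
time: 29.5
ee_pos: [436.4, -159.2, 6.1]
tcp_rot: [-3.14, -0.001, 1.575]
contact_force: [-2.3, 0.1, 7.3]
gripper_width: 58.2
grasp_force: 30.0
```

Emit:
servo_tool --pt "0 0 0 0 0 -0.04 1" --pt "0 0 0 0 0 -0.14 1" --pt "0 0 0 0 0 -0.26 1" --pt "0 0 0 0 0 -0.38 1" --pt "0 0 0 0 0 -0.5 1" --pt "0 0 0 0 0 -0.6 1" --pt "0 0 0 0.06 0.02 -0.65 1" --pt "0 0 0 0.16 0.036 -0.66 1" --pt "0 0 0 0.28 0.036 -0.66 1" --pt "0 0 0 0.4 0.036 -0.66 1" --pt "0 0 0 0.52 0.036 -0.66 1" --pt "0 0 0 0.64 0.036 -0.66 1" --pt "0 0 0 0.76 0.036 -0.66 1" --pt "0 0 0 0.88 0.036 -0.66 1" --pt "0 0 0 0.95 0.036 -0.66 1" --pt "0 0 0 0.95 0.036 -0.66 1" --pt "0 0 0 0.95 0.036 -0.66 1"

```text
time: 31.2
ee_pos: [449.5, 220.5, 268.9]
tcp_rot: [-3.14, 0.001, 1.576]
contact_force: [-0.7, -1.5, -2.2]
gripper_width: 58.3
grasp_force: 30.0
```

Emit:
servo_tool --pt "0 0 0 0.12 0.003 0 1" --pt "0 0 0 0.24 0.003 0 1" --pt "0 0 0 0.34 0.003 0.03 1" --pt "0 0 0 0.376 0.003 0.12 1" --pt "0 0 0 0.376 0.003 0.24 1" --pt "0 0 0 0.376 0.003 0.36 1" --pt "0 0 0 0.376 0.003 0.48 1" --pt "0 0 0 0.376 0.003 0.57 1" --pt "0 0 0 0.376 0.003 0.62 1" --pt "0 0 0 0.376 0.003 0.64 1" --pt "0 0 0 0.376 0.003 0.647 1" --pt "0 0 0 0.376 0.003 0.647 1" --pt "0 0 0 0.376 0.003 0.647 1" --pt "0 0 0 0.376 0.003 0.647 -0.7" --pt "0 0 0 0.376 0.003 0.647 -0.7" --pt "0 0 0 0.376 0.003 0.647 -0.7" --pt "0 0 0 0.376 0.003 0.647 -0.7" --pt "0 0 0 0.376 0.003 0.58 -0.7" --pt "0 0 0 0.376 0.003 0.46 -0.7" --pt "0 0 0 0.376 0.003 0.34 -1"

```text
time: 33.2
ee_pos: [450.3, 370.3, 134.1]
tcp_rot: [-3.139, 0.001, 1.574]
contact_force: [1.9, 0.9, -0.4]
gripper_width: 76.8
grasp_force: 0.0
```

Emit:
servo_tool --pt "0 0 0 0 0 -0.12 -1" --pt "0 0 0 0 0 -0.24 -1" --pt "0 0 0 -0.06 0 -0.33 -1" --pt "0 0 0 -0.18 0 -0.34 -1" --pt "0 0 0 -0.3 0 -0.34 -1" --pt "0 0 0 -0.42 0 -0.34 -1" --pt "0 0 0 -0.54 0 -0.34 -1" --pt "0 0 0 -0.66 0 -0.34 -1" --pt "0 0 0 -0.78 0 -0.34 -1" --pt "0 0 0 -0.9 0 -0.34 -1" --pt "0 0 0 -1 0 -0.34 -1" --pt "0 0 0 -1 0 -0.34 -1" --pt "0 0 0 -1 0 -0.34 -1"

```text
time: 34.5
ee_pos: [452.1, -29.8, 269.6]
tcp_rot: [-3.141, -0.001, 1.571]
contact_force: [-0.4, -0.1, -0.7]
gripper_width: 87.1
grasp_force: 0.0
```

```bash
python3 look.py q4 top | grep -v "z 36"; python3 -c "
from h import *
print(ctrl.read_state()['ee_pos'].round(1))"
```

```text
top blue [340. 220.] z 16.0 (array([ 440.6, -296.1]), 65.9, 68.9)
top blue [336. 114.] z 62.2 (array([ 733.8, -288.4]), 57.3, 60.6)
top yellow [105. 219.] z 20.7 (array([454.3, 369.6]), 56.6, 60.1)
top red [384. 199.] z 16.0 (array([ 496.9, -422.3]), 47.1, 50.4)
top red [102. 179.] z 20.5 (array([566.9, 378. ]), 46.8, 49.7)
[452.  -28.8 269.5]
```

Emit:
servo_tool --pt "0 0 0 -0.12 -0.029 0 -1" --pt "0 0 0 -0.24 -0.029 0 -1" --pt "0 0 0 -0.36 -0.029 0 -1" --pt "0 0 0 -0.48 -0.029 0 -1" --pt "0 0 0 -0.6 -0.029 0 -1" --pt "0 0 0 -0.667 -0.029 0.06 -1" --pt "0 0 0 -0.667 -0.029 0.18 -1" --pt "0 0 0 -0.667 -0.029 0.3 -1" --pt "0 0 0 -0.667 -0.029 0.42 -1" --pt "0 0 0 -0.667 -0.029 0.54 -1" --pt "0 0 0 -0.667 -0.029 0.62 -1" --pt "0 0 0 -0.667 -0.029 0.65 -1" --pt "0 0 0 -0.667 -0.029 0.66 -1" --pt "0 0 0 -0.667 -0.029 0.66 -1" --pt "0 0 0 -0.667 -0.029 0.66 1" --pt "0 0 0 -0.667 -0.029 0.66 1" --pt "0 0 0 -0.667 -0.029 0.66 1" --pt "0 0 0 -0.667 -0.029 0.66 1" --pt "0 0 0 -0.667 -0.029 0.66 1"

```text
time: 36.45
ee_pos: [441.1, -296.1, 6.8]
tcp_rot: [-3.141, 0.0, 1.574]
contact_force: [-3.2, 1.1, 7.4]
gripper_width: 69.5
grasp_force: 30.0
```

Emit:
servo_tool --pt "0 0 0 0 0 -0.04 1" --pt "0 0 0 0 0 -0.14 1" --pt "0 0 0 0 0 -0.26 1" --pt "0 0 0 0 0 -0.38 1" --pt "0 0 0 0 0 -0.5 1" --pt "0 0 0 0 0 -0.6 1" --pt "0 0 0 0.06 0.02 -0.65 1" --pt "0 0 0 0.16 0.055 -0.66 1" --pt "0 0 0 0.28 0.055 -0.66 1" --pt "0 0 0 0.4 0.055 -0.66 1" --pt "0 0 0 0.52 0.055 -0.66 1" --pt "0 0 0 0.64 0.055 -0.66 1" --pt "0 0 0 0.76 0.055 -0.66 1" --pt "0 0 0 0.88 0.055 -0.66 1" --pt "0 0 0 0.97 0.055 -0.66 1" --pt "0 0 0 0.97 0.055 -0.66 1" --pt "0 0 0 0.97 0.055 -0.66 1"

```text
time: 38.15
ee_pos: [461.6, 92.7, 269.3]
tcp_rot: [-3.141, 0.0, 1.576]
contact_force: [-0.3, 0.0, -3.7]
gripper_width: 69.1
grasp_force: 30.0
```

Emit:
servo_tool --pt "0 0 0 0.12 0.003 0 1" --pt "0 0 0 0.24 0.003 0 1" --pt "0 0 0 0.36 0.003 0 1" --pt "0 0 0 0.46 0.003 0.02 1" --pt "0 0 0 0.496 0.003 0.12 1" --pt "0 0 0 0.496 0.003 0.24 1" --pt "0 0 0 0.496 0.003 0.36 1" --pt "0 0 0 0.496 0.003 0.48 1" --pt "0 0 0 0.496 0.003 0.57 1" --pt "0 0 0 0.496 0.003 0.62 1" --pt "0 0 0 0.496 0.003 0.64 1" --pt "0 0 0 0.496 0.003 0.646 1" --pt "0 0 0 0.496 0.003 0.646 1" --pt "0 0 0 0.496 0.003 0.646 1" --pt "0 0 0 0.496 0.003 0.646 -0.9" --pt "0 0 0 0.496 0.003 0.646 -0.9" --pt "0 0 0 0.496 0.003 0.646 -0.9" --pt "0 0 0 0.496 0.003 0.58 -0.9" --pt "0 0 0 0.496 0.003 0.46 -0.9" --pt "0 0 0 0.496 0.003 0.34 -1"

```text
time: 40.15
ee_pos: [462.4, 290.3, 134.6]
tcp_rot: [-3.14, 0.001, 1.574]
contact_force: [1.3, 0.5, -0.6]
gripper_width: 85.2
grasp_force: 0.0
```

Emit:
servo_tool --pt "0 0 0 0 0 -0.12 -1" --pt "0 0 0 0 0 -0.24 -1" --pt "0 0 0 -0.06 0.02 -0.33 -1" --pt "0 0 0 -0.18 0.04 -0.34 -1" --pt "0 0 0 -0.3 0.06 -0.34 -1" --pt "0 0 0 -0.42 0.0875 -0.34 -1" --pt "0 0 0 -0.54 0.0875 -0.34 -1" --pt "0 0 0 -0.66 0.0875 -0.34 -1" --pt "0 0 0 -0.78 0.0875 -0.34 -1" --pt "0 0 0 -0.9 0.0875 -0.34 -1" --pt "0 0 0 -1 0.0875 -0.34 -1" --pt "0 0 0 -1 0.0875 -0.34 -1" --pt "0 0 0 -1 0.0875 -0.34 -1"

```text
time: 41.45
ee_pos: [498.9, -110.0, 269.7]
tcp_rot: [3.141, -0.001, 1.572]
contact_force: [-0.3, 0.3, 0.6]
gripper_width: 87.2
grasp_force: 0.0
```

```bash
python3 look.py q5 top | grep -v "z 36"; python3 -c "
from h import *
print(ctrl.read_state()['ee_pos'].round(1))"
```

```text
top blue [134. 214.] z 20.0 (array([466.3, 288.3]), 68.0, 71.6)
top blue [336. 114.] z 62.0 (array([ 733.7, -288.5]), 57.5, 60.8)
top yellow [105. 219.] z 20.4 (array([454.3, 369.7]), 56.7, 60.1)
top yellow [218. 181.] z 133.2 (array([542.6,  34.6]), 54.9, 59.1)
top red [384. 199.] z 15.9 (array([ 496.9, -422.5]), 46.9, 50.3)
top red [102. 179.] z 19.9 (array([567. , 378.3]), 46.8, 49.8)
[ 498.8 -108.9  269.6]
```

Emit:
servo_tool --pt "0 0 0 -0.12 -0.0045 0 -1" --pt "0 0 0 -0.24 -0.0045 0 -1" --pt "0 0 0 -0.36 -0.0045 0 -1" --pt "0 0 0 -0.48 -0.0045 0 -1" --pt "0 0 0 -0.6 -0.0045 0 -1" --pt "0 0 0 -0.72 -0.0045 0 -1" --pt "0 0 0 -0.785 -0.0045 0.06 -1" --pt "0 0 0 -0.785 -0.0045 0.18 -1" --pt "0 0 0 -0.785 -0.0045 0.3 -1" --pt "0 0 0 -0.785 -0.0045 0.42 -1" --pt "0 0 0 -0.785 -0.0045 0.54 -1" --pt "0 0 0 -0.785 -0.0045 0.62 -1" --pt "0 0 0 -0.785 -0.0045 0.65 -1" --pt "0 0 0 -0.785 -0.0045 0.66 -1" --pt "0 0 0 -0.785 -0.0045 0.66 -1" --pt "0 0 0 -0.785 -0.0045 0.66 1" --pt "0 0 0 -0.785 -0.0045 0.66 1" --pt "0 0 0 -0.785 -0.0045 0.66 1" --pt "0 0 0 -0.785 -0.0045 0.66 1" --pt "0 0 0 -0.785 -0.0045 0.66 1"

```text
time: 43.5
ee_pos: [498.3, -423.7, 6.0]
tcp_rot: [-3.142, 0.0, 1.574]
contact_force: [-1.4, -0.4, 1.7]
gripper_width: 54.4
grasp_force: 0.6
```

Emit:
servo_tool --pt "0 0 0 0 0 0 1" --pt "0 0 0 0 0 0 1" --pt "0 0 0 0 0 0 1" --pt "0 0 0 0 0 -0.04 1" --pt "0 0 0 0 0 -0.14 1" --pt "0 0 0 0 0 -0.26 1" --pt "0 0 0 0 0 -0.38 1" --pt "0 0 0 0 0 -0.5 1" --pt "0 0 0 0 0 -0.6 1" --pt "0 0 0 0.06 0.02 -0.65 1" --pt "0 0 0 0.16 0.06 -0.66 1" --pt "0 0 0 0.28 0.1 -0.66 1" --pt "0 0 0 0.4 0.14 -0.66 1" --pt "0 0 0 0.52 0.18 -0.66 1" --pt "0 0 0 0.64 0.18 -0.66 1" --pt "0 0 0 0.76 0.18 -0.66 1" --pt "0 0 0 0.88 0.18 -0.66 1" --pt "0 0 0 0.94 0.18 -0.66 1" --pt "0 0 0 0.94 0.18 -0.66 1" --pt "0 0 0 0.94 0.18 -0.66 1"

```text
time: 45.5
ee_pos: [569.3, -46.8, 270.2]
tcp_rot: [3.141, 0.001, 1.576]
contact_force: [-0.8, 0.4, -0.6]
gripper_width: 49.5
grasp_force: 30.0
```

Emit:
servo_tool --pt "0 0 0 0.12 0 0 1" --pt "0 0 0 0.24 0 0 1" --pt "0 0 0 0.36 0 0 1" --pt "0 0 0 0.48 0 0 1" --pt "0 0 0 0.6 0 0 1" --pt "0 0 0 0.72 0 0 1" --pt "0 0 0 0.83 0 0 1" --pt "0 0 0 0.867 0 0.06 1" --pt "0 0 0 0.867 0 0.18 1" --pt "0 0 0 0.867 0 0.3 1" --pt "0 0 0 0.867 0 0.42 1" --pt "0 0 0 0.867 0 0.54 1" --pt "0 0 0 0.867 0 0.61 1" --pt "0 0 0 0.867 0 0.64 1" --pt "0 0 0 0.867 0 0.649 1" --pt "0 0 0 0.867 0 0.649 1" --pt "0 0 0 0.867 0 0.649 1" --pt "0 0 0 0.867 0 0.649 -0.5" --pt "0 0 0 0.867 0 0.649 -0.5" --pt "0 0 0 0.867 0 0.649 -0.5"

```text
time: 47.5
ee_pos: [568.8, 299.9, 11.0]
tcp_rot: [3.14, -0.001, 1.574]
contact_force: [0.1, 0.7, -1.0]
gripper_width: 62.5
grasp_force: 0.0
```

Emit:
servo_tool --pt "0 0 0 0 0 0 -0.5" --pt "0 0 0 0 0 -0.06 -0.5" --pt "0 0 0 0 0 -0.18 -0.5" --pt "0 0 0 0 0 -0.3 -0.5" --pt "0 0 0 0 0 -0.42 -0.5" --pt "0 0 0 0 0 -0.54 -0.5" --pt "0 0 0 0 0 -0.62 -0.5" --pt "0 0 0 -0.12 0 -0.64 -0.5" --pt "0 0 0 -0.24 0 -0.64 -0.5" --pt "0 0 0 -0.36 0 -0.64 -0.5" --pt "0 0 0 -0.48 0 -0.64 -0.5" --pt "0 0 0 -0.6 0 -0.64 -0.5" --pt "0 0 0 -0.72 0 -0.64 -0.5" --pt "0 0 0 -0.72 0 -0.64 -0.5" --pt "0 0 0 -0.72 0 -0.64 -0.5"

```text
time: 49.0
ee_pos: [568.9, 10.6, 266.0]
tcp_rot: [-3.141, -0.001, 1.571]
contact_force: [0.0, 1.4, -0.7]
gripper_width: 65.5
grasp_force: 0.0
```

```bash
python3 look.py end wrist top | grep -v "z 36"; python3 - <<'E'
from h import *
c=snap("wrist"); C=cloud(c); b=c['color'].astype(int)
for q,m in(("green",b[...,1]-np.maximum(b[...,0],b[...,2])>18),("red",b[...,2]-np.maximum(b[...,0],b[...,1])>25)):
    m=m&(C[...,0]>520)&(C[...,0]<565)&(C[...,1]>115)&(C[...,1]<185)&(C[...,2]>80)&(C[...,2]<120)
    if m.any(): print(q,m.sum(),np.nanpercentile(C[m],[10,50,90],axis=0).round(1).tolist())
E
```

```text
ee [568.8  11.8 266. ] [-3.141e+00 -1.000e-03  1.573e+00] 65.2 49.05
wrist blue [235. 138.] z 117.2 (array([541. ,  32.9]), 64.5, 67.1)
wrist yellow [404. 299.] z 357.2 (array([604.9,  38.4]), 4.0, 5.4)
wrist yellow [405. 277.] z 355.8 (array([605.7,  43.7]), 1.7, 2.8)
wrist yellow [104. 290.] z 356.7 (array([536.4,  40.2]), 10.5, 10.6)
wrist yellow [223. 159.] z 133.3 (array([540.9,  33.1]), 56.9, 58.4)
top blue [133. 214.] z 20.3 (array([466.1, 289.9]), 66.0, 70.3)
top blue [336. 114.] z 61.8 (array([ 733.9, -288.6]), 57.3, 60.6)
top yellow [105. 219.] z 20.4 (array([454.3, 369.7]), 56.7, 60.1)
top red [102. 179.] z 20.4 (array([567., 378.]), 46.9, 49.7)
top red [130. 177.] z 19.9 (array([571.6, 299.1]), 46.6, 49.6)
green 81 [[542.3, 144.9, 102.2], [543.2, 153.3, 103.3], [544.3, 164.5, 104.1]]
red 46 [[544.9, 131.3, 97.4], [546.2, 136.4, 98.9], [547.2, 140.7, 99.9]]
```

View pics/end_wrist.png

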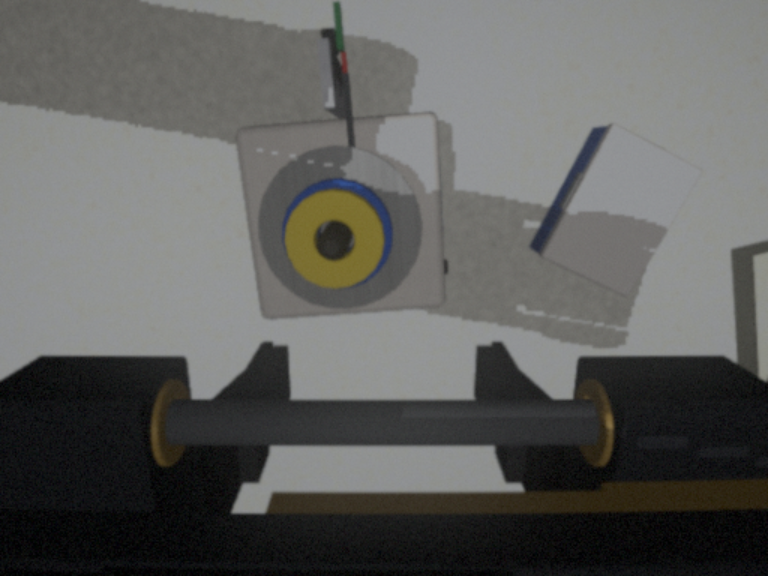

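View pics/end_top.png

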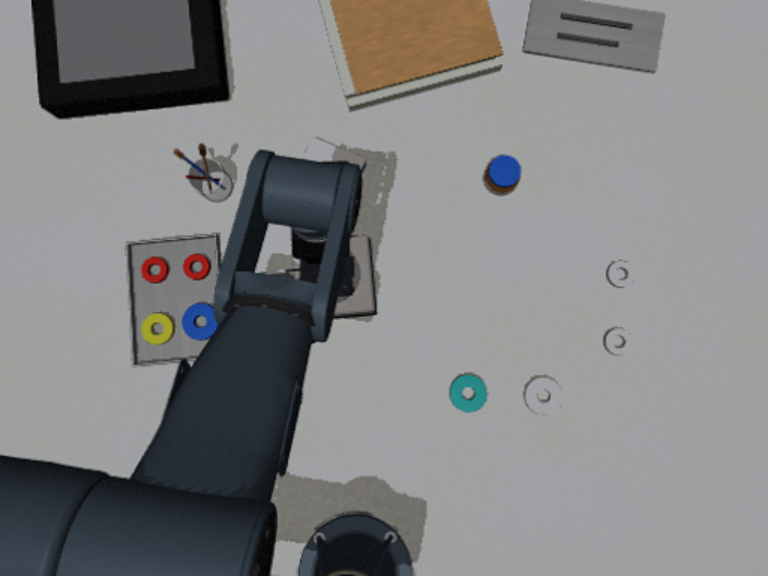

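The wrist view shows yellow over blue, centred on the post at (335,238). The pointer (345,62) is at z≈98, inside the band (mark ≈98.8). The top view shows the other four rings flat in the tray at (155,270), (197,266), (158,328) and (200,321), with the brushes, box and jar undisturbed. I'll hand it in.

```bash
python3 -c "
from workcell import ctrl
print(ctrl.sign_off())"
```

```text
the job is handed in; nothing more can be done
None
```

The job is handed in, but sign-off returned no verdict: one blue and one yellow ring are home on the post with the pointer about 1 mm from the green band's centre by my measurement, and the other four rings lie flat in the tray.

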